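# Unscrew an instrument housing's cover and hang it on its rack

### The job

Open the instrument housing: loosen its two captive thumbscrews one after the other (anticlockwise, until each comes to its stop), then lift the cover plate off by its fin handle without forcing it. Hang the cover on the sloping rack with its angled rear strip hooked over and behind the rack's cleat, slid down until it bears on the cleat, sitting flat on the slope and roughly centred, and let go; leave the other things on the bench where they are.

Things in the scene. Friction and masses are not known exactly. Their poses are not given: they have to be found in the camera images.
- cover_grip (a point): Centre, half-way up, of the black upright fin handle on the cover: fin 14 mm thick (along x), 50 long (along y), 45 high. The point is 24 mm above the plate's top face, 29 above its underside. Axes: z out of the plate's top, y along its long side, x towards the rear edge with the angled strip. The plate runs from x -60 to +60 mm and y -100 to +100 mm from here.
- cover: Loose aluminium cover plate, 120 x 200 x 5 mm, 0.3 to 0.6 kg, level on the housing; origin in its underside, 5 mm in +x from under the fin; axes as cover_grip. Two captive thumbscrews hold it: one not fully loose blocks lifting after about 2 mm. With both loose it lifts straight up. Ribs reach 6 mm and screw feet 19 mm below the underside.
- cover_strip (a point): Middle of the free lower edge of the hanging strip under the plate's rear edge: 4 mm thick, 160 mm long; from its root at the underside it leans inwards (to -x) by 22 degrees, so its free edge is 22 mm below the underside and 9 mm nearer the middle than its root. The point is (46, 0, -51) mm from cover_grip; same axes.
- rack_cleat (a point): Middle of the top edge of the rack's steel cleat. Axes: z square out of the slope (35 degrees from vertical), x up the slope, y level along the cleat. Cleat 4 mm thick, 170 long, 26 deep, leaning 22 degrees like the strip, its edge pointing up the slope. With the cover hung home its axes are parallel to these and here cover_grip is at (-50, 0, 31) mm, cover_strip at (-4, 0, -20) mm.
- rack: Fixed sloping cover rack, base 150 x 200 mm; origin at the table under its middle, x to its high side. Cleat on top; a rubber bar 89 to 105 mm down the slope from it bears the plate's front. Nothing stands up the slope of the cleat. To hang: with the cover tilted to the slope and at least 12 mm further up it than home, pass the strip over the cleat's edge, come down, slide down until strip meets cleat.
- housing: Fixed grey open-topped instrument housing, 80 x 200 mm, 60 mm high, under the cover; origin at the table, below the origin of the closed cover; axes as the closed cover.
- wing_l_grip (a point): Centre, half-way up, of the upright dark steel wing of the left (+y) thumbscrew, on its axis, (0, +75, 0) mm from cover_grip. Wing 36 mm long (x), 10 thick (y), top 21 mm above; z up. Loosens anticlockwise from above by 1.4 to 2.1 rad to a hard stop; loose only within 0.2 rad of it. Each wing sits at its own angle on its screw: the stop must be felt. Takes 0.08 N m; stays where left; does not rise.
- wing_r_grip (a point): Centre, half-way up, of the upright dark steel wing of the right (-y) thumbscrew, on its axis, (0, -75, 0) mm from cover_grip. Wing 36 mm long (x), 10 thick (y), top 21 mm above; z up. Loosens anticlockwise from above by 1.4 to 2.1 rad to a hard stop; loose only within 0.2 rad of it. Each wing sits at its own angle on its screw: the stop must be felt. Takes 0.08 N m; stays where left; does not rise.
- bezel_a: Bystander, loose: mint ring, 100 mm across, 12 high, lying flat. Origin at the centre of its underside.
- bezel_b: Bystander, loose: grey flat ring, 92 mm across, 6 high, lying flat. Origin at the centre of its underside.
- vent: Bystander, loose: round metal air-vent knob, 48 mm across, 34 high, standing. Origin at the centre of its underside.
- gauge: Bystander, loose: round instrument with mint rim, 100 mm across, 52 high, face up. Origin at the centre of its underside.
- lens: Bystander, loose: clear disc, 90 mm across, 5 thick, lying flat. Origin at the centre of its underside.
- driver: Bystander, loose: screwdriver with black handle, 200 mm long, lying. Origin at the centre of its underside (of its middle).
- jar: Bystander, loose: jar, 64 mm across, 75 high, standing. Origin at the centre of its underside.
Not all that is in view belongs to the job. Several things have the shape of the cover; the one meant has the colours described above.

How it is judged (in metres and radians):
On the way:
1. the cover is lifted clear of the housing (z of cover_grip in the frame of housing above 0.13 m), for 0.1 s.
At the end, for the whole second after the job is handed in: The cover hangs at rest on the rack, released: flat on the slope and square to the cleat within about 6 degrees, its strip hooked behind the cleat (free edge 14 to 28 mm below the cleat's edge, no more than 9 mm up the slope from home), centred within 20 mm along the cleat (angle between the z axis of cover_grip and the z axis of rack_cleat, either way round below 0.1 rad and angle between the y axis of cover_grip and the y axis of rack_cleat, either way round below 0.1 rad and angle between cover_grip's own z axis and vertical below 0.9 rad and x of cover_strip in the frame of rack_cleat between -0.008 and 0.005 m and z of cover_strip in the frame of rack_cleat between -0.028 and -0.014 m and y of cover_strip in the frame of rack_cleat between -0.02 and 0.02 m and linear speed of cover below 0.02 m/s); the robot touches nothing.
It fails at once if the cover is forced: more than 100 N between cover and housing (contact force between cover and housing above 100 N).
It fails at once if a bystander is shoved more than 40 mm (distance of any of bezel_a, bezel_b, vent, gauge, lens, driver, jar from where it was at the start of the episode above 0.04 m).
It also fails if it takes over 72 s, if anything falls off the work surface, if the arm or the gripper's body presses on something with over 40 N, if the wrist force passes 120 N, or if a joint passes its speed limit or range.

### The arm

A 6-joint arm with a two-finger parallel gripper is mounted at the origin on the work surface. World frame = base frame: x ahead of the robot, y to its left, z up, the work surface at z = 0. Lengths are in mm, angles in rad, forces in N, time in s.
With the tool pointing down it reaches from about 350 to 875 mm from the base axis. Payload 4.2 kg.
Tool frame: the origin (TCP) lies on the front face of the gripper's body, between the roots of the fingers; the fingertips stand 73 mm ahead of it and the grasp point (between the pads) lies 54 mm ahead of it; z points along the fingers, x is the direction in which the jaws open and shut, and the axes are right-handed (so a half turn about z gives the same grasp; the last joint's range is limited). The gripper opens to 85 mm and grips with 20 to 120 N. Pads are 22 mm wide; open, the fingers measure 114 mm over their backs; the gripper's body (76 mm by 85 mm) begins 54 mm behind the grasp point. The pads swing forward as they close: fully open they stand 13 mm farther back than shut.
Start: joints at [-0.901, 0.385, 0.008, 0, -1.194, -0.259], TCP at [249.602, -572.973, 303.912] pointing down, gripper open.
Joint ranges: [-3.14, 3.14], [-1.21, 2.06], [-1.07, 1.41], [-3.16, 2.05], [-2.99, -0.16], [-3.1, 3.1]. Speed limits (rad/s): [2.79, 2.79, 3.14, 3.14, 3.14, 3.14].

### API

Orientations are given as [roll, pitch, yaw] about the fixed x, y, z axes, in that order (R = Rz(yaw) Ry(pitch) Rx(roll)).
In Python, from bench import status, optics, finish_job gives the robot as it stands.
- The arm moves only by the tool servo_tool, never from a script. Its argument "plan" is a list of rows, each an object of numbers: "x", "y", "z": the shift along the tool's x, y, z in cm; "roll": the turn about the tool's z in degrees. A call has 1 to 12 rows; each row is the pose to reach, as a shift and turn from the pose measured when the call began, along the tool's axes at that moment; what a row does not reach only later rows make up. A row lasts 1/10 s, in which the tool goes at most 50 mm and 8.59 degrees, less where a joint would pass 70% of its speed; a pose out of reach is approached as far as the arm can. A call with a gripper value outside its range is refused whole. "claw" is the gripper command: -1 is fully open, 1 is shut, values between are in proportion, set as the call begins (left out, the last holds). The fingers move at their own pace and stop on an object; "newtons" is the grip in N (left out, the last holds). Time passes only in rows, so rows that repeat a pose let the fingers close. It gives the time, the measured TCP pose, the force and the opening at its end, in the units of the state.
- status.observe(): the state, without advancing time (a new reading comes with each control period).
- optics.grab_frame(name): name is "side" or "top"; returns the picture (384x512x3 uint8, red, green, blue); there is no depth.
- optics.calibration(name): a dict with "fx", "fy", "cx", "cy" (pixels), "R" (3x3) and "t" (3): a world point X has camera coordinates R X + t. Camera axes: x right, y down, z forward; pixel columns grow to the right and rows downward; lengths in mm; the calibration is good to about 2 mm. A picture is of the moment at which its call begins. calibration takes no time and is no camera call.
- finish_job(): hands the job in, once; it reports no verdict.
Trained networks look in the newest picture that a camera, given by its name, has taken for a name from the list of things; names that differ only in an ending like _2 or _b are one class to them, and where a whole thing is asked for, a point or a joint stands for the part that bears it (a point fixed in the world has none). Each returns a list of dicts, best first, with "conf" (0 to 1); they miss things now and then, are a little off and sometimes report something else, mostly with a low value. They report only what shows in the picture. A call takes as long as a camera call. They do not tell look-alikes from the thing itself.
- optics.spot_in(camera, target): "position" ([x, y, z] in mm, in world coordinates, good to about 4 mm: the middle of the surface that is visible of it).
- optics.outline_of(camera, target): "mask" (384x512 bool, what is visible of it).
- optics.place_of(camera, target): "position" ([x, y, z] in mm, in world coordinates, good to about 4 mm: a listed point, or the origin of a listed thing).
The state is a dict: "t": time; "joint_positions": joint angles; "qd": joint speeds; "effort": joint torques, N m; "ee_pos": TCP position; "tool_rot": TCP orientation; "force": force on the tool from outside, world axes, zero at the start; "moment": the same for the moment, N m; "grip_width": finger opening in mm.
Only numpy, scipy, OpenCV 4.12 (cv2) and the standard library are available. Lean on these libraries where they do the work, as an engineer would, in place of code of your own. Each camera call takes 0.05 s, during which the arm holds its last target.

## Working session

There is one attempt and no reset: what is moved stays moved. The work goes in short steps, Python scripts to look and compute and a tool call to move; the robot and the scene stay as the last step left them, time stands still between calls to the robot, and variables do not carry over. Pictures are saved under pics/ and viewed, and the job is handed in when it is done.

Besides the shell and the picture viewer there is one more tool, called after "Emit:" in YAML: its name, and indented under it one key for each argument. servo_tool: Moves the arm, as the interface text tells. Its arguments: {"type":"object","properties":{"plan":{"type":"array"},"claw":{"type":"number"},"newtons":{"type":"number"}},"required":["plan"]}

```bash
mkdir -p pics; ls
python3 - <<'E'
from bench import status, optics
import cv2, numpy as np
for c in ["side","top"]:
    im=optics.grab_frame(c); cv2.imwrite(f"pics/{c}0.png",im[:,:,::-1])
    k=optics.calibration(c); print(c,{a:np.round(np.array(b),3).tolist() for a,b in k.items()})
    for t in ["cover_grip","wing_l_grip","wing_r_grip","rack_cleat","cover_strip","rack","housing","cover"]:
        r=optics.place_of(c,t); print(t,[(np.round(q["position"]).tolist(),round(q["conf"],2)) for q in r])
print(status.observe())
E
```

```text
pics
side {'fx': 468.35, 'fy': 468.35, 'cx': 248.582, 'cy': 182.901, 'R': [[-0.813, -0.581, -0.021], [-0.335, 0.498, -0.8], [0.476, -0.643, -0.6]], 't': [430.808, 228.717, 1214.482]}
cover_grip [([501.0, -209.0, 89.0], 0.81)]
wing_l_grip [([329.0, -423.0, 49.0], 0.52), ([516.0, -141.0, 88.0], 0.46)]
wing_r_grip [([484.0, -288.0, 90.0], 0.56)]
rack_cleat [([585.0, 217.0, 109.0], 0.86)]
cover_strip [([549.0, -224.0, 39.0], 0.82)]
rack []
housing [([587.0, -8.0, 2.0], 0.71), ([503.0, -212.0, -3.0], 0.58), ([733.0, 295.0, 0.0], 0.58), ([484.0, -290.0, 90.0], 0.19)]
cover [([505.0, -215.0, 58.0], 0.76)]
top {'fx': 370.394, 'fy': 370.394, 'cx': 257.094, 'cy': 191.62, 'R': [[0.008, -1.0, 0.0], [-0.99, -0.007, -0.138], [0.138, 0.001, -0.99]], 't': [31.389, 533.292, 1174.731]}
cover_grip [([264.0, -391.0, 52.0], 0.89), ([501.0, -212.0, 86.0], 0.68)]
wing_l_grip [([328.0, -425.0, 47.0], 0.65), ([516.0, -140.0, 88.0], 0.39)]
wing_r_grip [([200.0, -354.0, 47.0], 0.61), ([485.0, -291.0, 88.0], 0.37)]
rack_cleat [([584.0, 215.0, 110.0], 0.95)]
cover_strip [([548.0, -221.0, 39.0], 0.83), ([242.0, -
[... 207 characters left out ...]
, 59.0], 0.76), ([261.0, -400.0, 20.0], 0.76)]
{'t': 0.9, 'joint_positions': array([-9.01415896e-01,  3.84649645e-01,  7.89704841e-03, -1.57983770e-05,
       -1.19399259e+00, -2.58609593e-01]), 'qd': array([-0.00063526,  0.00067995, -0.00116801,  0.00126755, -0.00079288,
       -0.00051607]), 'effort': array([ 7.22844743e-04, -3.92070615e+01,  1.88618517e+01,  4.19069275e+00,
       -3.65289670e-04, -1.86704412e-06]), 'ee_pos': array([ 249.59096652, -572.96914727,  303.93899558]), 'tool_rot': array([3.14156537e+00, 4.56811122e-05, 1.98156135e+00]), 'force': array([ 0.57303775, -0.10838807, -0.58893213]), 'moment': array([0.03044474, 0.00165257, 0.04772026]), 'grip_width': 85.53817079562441}
```

View pics/side0.png

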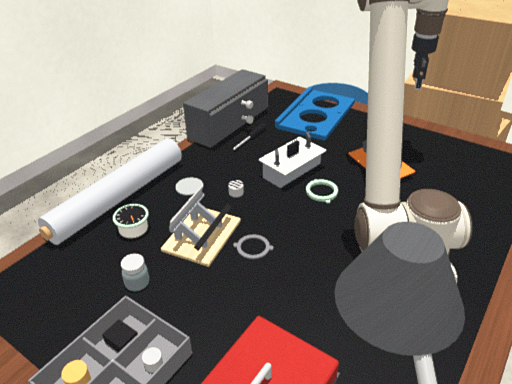

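View pics/top0.png

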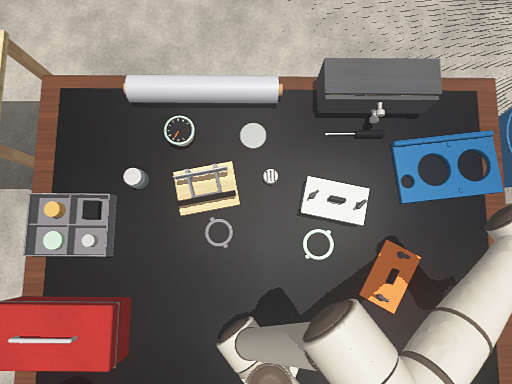

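Run:
```python
import cv2
im=cv2.imread("pics/top0.png"); cv2.imwrite("pics/top0c.png",cv2.resize(im[150:330,280:470],None,fx=4,fy=4,interpolation=cv2.INTER_CUBIC)[:600] if 0 else cv2.resize(im[150:330,280:470],None,fx=3.3,fy=3.3,interpolation=cv2.INTER_CUBIC))
im=cv2.imread("pics/side0.png"); cv2.imwrite("pics/side0c.png",cv2.resize(im[60:240,220:460],None,fx=3.3,fy=3.3,interpolation=cv2.INTER_CUBIC))
```

```text
(no output)
```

View pics/top0c.png

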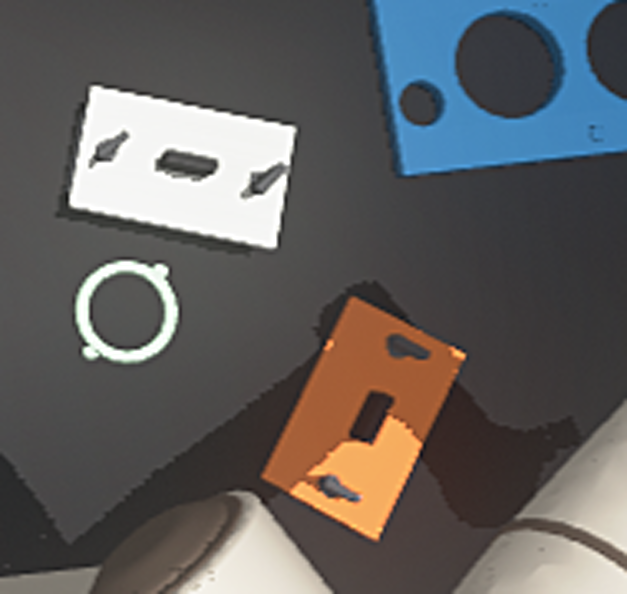

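View pics/side0c.png

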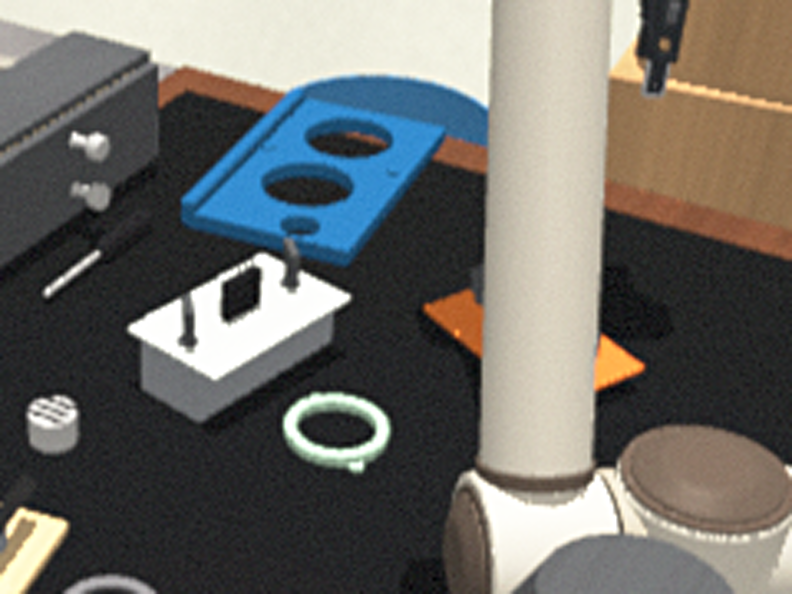

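Candidates: the white/aluminium plate with a black fin on a grey housing (top px 336,200; side px 293,160), and the orange look-alike lying on the bench (top px 390,277). The white one fits: it is aluminium, sits on the housing and has dark wings and a black fin, and the crop confirms it. The orange plate is a decoy.

Next I'll measure the wing yaw and the rack yaw.

```bash
cat > h.py <<'E'
from bench import status, optics
import cv2, numpy as np
from scipy.optimize import minimize
K={c:optics.calibration(c) for c in ["side","top"]}
def proj(c,X):
    k=K[c]; P=np.atleast_2d(X)@np.array(k["R"]).T+np.array(k["t"])
    return np.c_[k["fx"]*P[:,0]/P[:,2]+k["cx"],k["fy"]*P[:,1]/P[:,2]+k["cy"]]
def hull(c,X,s=4):
    m=np.zeros((384*s,512*s),np.uint8); p=cv2.convexHull(np.float32(proj(c,X)*s+s/2-.5)).astype(np.int32)
    cv2.fillConvexPoly(m,p,1); return m
def box(cen,yaw,l,w,z0,z1):
    c,s=np.cos(yaw),np.sin(yaw); return np.array([[cen[0]+c*a-s*b,cen[1]+s*a+c*b,z] for a in(-l/2,l/2) for b in(-w/2,w/2) for z in(z0,z1)])
E
python3 - <<'E'
from h import *
cen={"wing_l_grip":(515,-140),"wing_r_grip":(485,-290)}
ms={}
for c in K:
    im=optics.grab_frame(c); cv2.imwrite(f"pics/{c}1.png",im[:,:,::-1])
    for t in cen:
        for r in optics.outline_of(c,t):
            m=r["mask"]; ys,xs=np.nonzero(m); p=proj(c,[*cen[t],88])[0]
            print(c,t,round(r["conf"],2),m.sum(),xs.mean().round(1),ys.mean().round(1),p.round(1))
            if np.hypot(xs.mean()-p[0],ys.mean()-p[1])<8: ms[c,t]=m
for t in cen:
  for cs in (["top"],["side"],["top","side"]):
    if not all((c,t) in ms for c in cs): continue
    best=[]
    M={c:cv2.resize(ms[c,t].astype(np.uint8),None,fx=4,fy=4,interpolation=0)[...] for c in cs}
    for yaw in np.deg2rad(np.arange(0,180,5)):
        b=0
        for dx in (-6,-3,0,3,6):
            for dy in (-6,-3,0,3,6):
                v=1
                for c in cs:
                    h=hull(c,box((cen[t][0]+dx,cen[t][1]+dy),yaw,36,10,67,109)); v*=(h&M[c]).sum()/max(1,(h|M[c]).sum())
                b=max(b,(v,dx,dy)) if b else (v,dx,dy)
        best.append((b[0],np.rad2deg(yaw).round(),b[1:]))
    print(t,cs,[(round(float(a),2),float(y),d) for a,y,d in sorted(best,reverse=True)[:5]])
E
python3 - <<'E'
import cv2
im=cv2.imread("pics/top1.png"); cv2.imwrite("pics/t2.png",cv2.resize(im[150:225,165:250],None,fx=7,fy=7,interpolation=cv2.INTER_CUBIC))
im=cv2.imread("pics/side1.png"); cv2.imwrite("pics/s2.png",cv2.resize(im[180:270,155:250],None,fx=6,fy=6,interpolation=cv2.INTER_CUBIC))
im=cv2.imread("pics/side1.png");a=cv2.resize(im[125:190,255:330],None,fx=8,fy=8,interpolation=cv2.INTER_CUBIC)
cv2.imwrite("pics/s3.png",a)
E
```

```text
side wing_l_grip 0.57 40 364.2 145.3 [277.2 156.6]
side wing_l_grip 0.46 75 276.7 156.3 [277.2 156.6]
top wing_l_grip 0.41 59 403.4 254.6 [313.1 195.5]
top wing_l_grip 0.38 166 270.6 175.8 [313.1 195.5]
top wing_l_grip 0.37 28 313.3 193.9 [313.1 195.5]
top wing_r_grip 0.45 48 361.5 203.0 [361.4 205.4]
top wing_r_grip 0.37 6 381.3 297.2 [361.4 205.4]
wing_l_grip ['top'] [(0.56, 130.0, (6, -3)), (0.53, 125.0, (6, -3)), (0.52, 135.0, (6, -3)), (0.51, 120.0, (6, -3)), (0.5, 140.0, (0, 3))]
wing_l_grip ['side'] [(0.78, 135.0, (0, 3)), (0.75, 140.0, (0, 3)), (0.75, 130.0, (3, -3)), (0.73, 110.0, (0, 3)), (0.71, 105.0, (0, 3))]
wing_l_grip ['top', 'side'] [(0.4, 135.0, (0, 3)), (0.38, 130.0, (6, -3)), (0.38, 140.0, (0, 3)), (0.32, 125.0, (3, 0)), (0.31, 145.0, (3, 0))]
wing_r_grip ['top'] [(0.68, 130.0, (6, 0)), (0.68, 135.0, (6, 0)), (0.64, 125.0, (6, 0)), (0.64, 140.0, (6, 0)), (0.6, 145.0, (6, 0))]
```

View pics/t2.png

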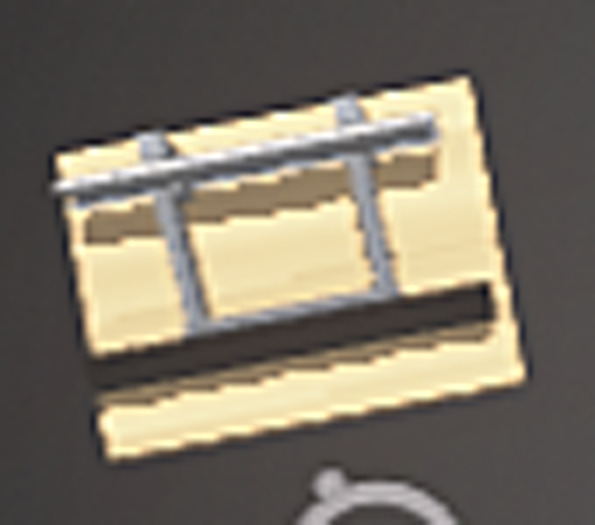

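View pics/s2.png

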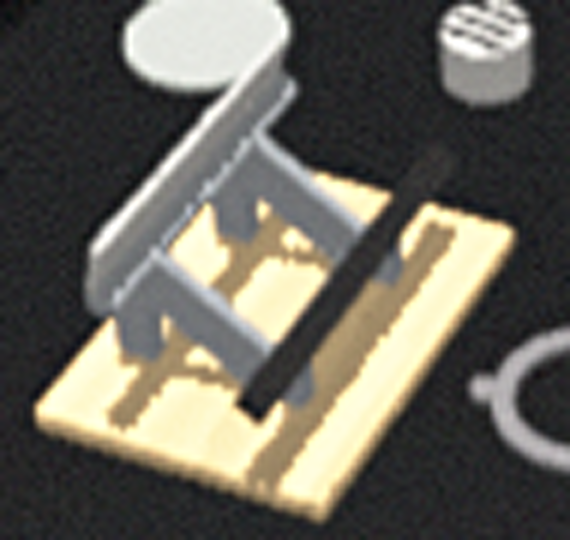

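View pics/s3.png

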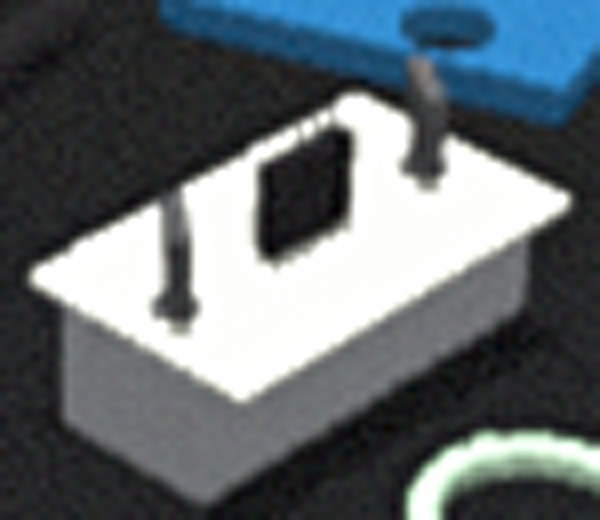

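```bash
cat >> h.py <<'E'
def unproj(c,uv,z):
    k=K[c];R=np.array(k["R"]);t=np.array(k["t"]);o=-R.T@t
    d=R.T@np.array([(uv[0]-k["cx"])/k["fx"],(uv[1]-k["cy"])/k["fy"],1]); return o+d*(z-o[2])/d[2]
def toTool(p,target):  # cm shift in tool axes for world delta
    from scipy.spatial.transform import Rotation as Rn
    s=status.observe(); R=Rn.from_euler("xyz",s["tool_rot"]).as_matrix(); return R.T@(np.array(target)-s["ee_pos"])/10
E
python3 - <<'E'
from h import *
def seg(c,a,b,z):
    A,B=unproj(c,a,z),unproj(c,b,z);d=B-A; print(c,A.round(1),B.round(1),"len",np.linalg.norm(d).round(1),"ang",np.rad2deg(np.arctan2(d[1],d[0])).round(1),"mid",((A+B)/2).round(1))
T=lambda u,v:(165+(u+.5)/7-.5,150+(v+.5)/7-.5)
S=lambda u,v:(155+(u+.5)/6-.5,180+(v+.5)/6-.5)
print("cleat"); seg("top",T(437,125),T(55,185),110)
seg("side",S(285,50),S(92,245),110)
print("base"); seg("top",T(470,77),T(55,155),12); seg("top",T(525,378),T(107,458),12); 
seg("side",S(515,235),S(320,510),12); seg("top",T(470,77),T(525,378),12);
C=lambda u,v:(280+(u+.5)/3.3-.5,150+(v+.5)/3.3-.5)
D=lambda u,v:(255+(u+.5)/8-.5,125+(v+.5)/8-.5)
print("cover"); seg("top",C(297,126),C(92,86),65);seg("top",C(275,247),C(69,205),65)
seg("side",D(575,198),D(240,402),65);seg("side",D(352,90),D(30,272),65)
for n,v in {"c":[501,-212,88],"l":[516,-138,109],"r":[485,-288,109]}.items(): print(n,proj("top",v),proj("side",v))
E
```

```text
cleat
top [597.9 129.2 110. ] [569.6 297.4 110. ] len 170.5 ang 99.5 mid [583.8 213.3 110. ]
side [588.3 142.2 110. ] [567.9 297.1 110. ] len 156.3 ang 97.5 mid [578.1 219.7 110. ]
base
top [641.8 122.   12. ] [602.  320.8  12. ] len 202.8 ang 101.3 mid [621.9 221.4  12. ]
top [496.   93.4  12. ] [456.4 290.5  12. ] len 201.1 ang 101.3 mid [476.2 192.   12. ]
side [487.6  99.6  12. ] [450.3 294.6  12. ] len 198.5 ang 100.8 mid [469.  197.1  12. ]
top [641.8 122.   12. ] [496.   93.4  12. ] len 148.6 ang -168.9 mid [568.9 107.7  12. ]
cover
top [ 544.1 -324.7   65. ] [ 582.  -126.3   65. ] len 201.9 ang 79.2 mid [ 563.  -225.5   65. ]
top [ 426.9 -299.6   65. ] [ 465.7 -102.9   65. ] len 200.4 ang 78.8 mid [ 446.3 -201.3   65. ]
side [ 420.4 -297.5   65. ] [459.3 -96.2  65. ] len 205.0 ang 79.1 mid [ 439.9 -196.8   65. ]
side [ 542.3 -320.9   65. ] [ 578.4 -125.3   65. ] len 199.0 ang 79.5 mid [ 560.3 -223.1   65. ]
c [[336.25169218 200.11936871]] [[292.70685015 147.78309409]]
l [[313.49952679 194.2989487 ]] [[276.7080316 151.2708021]]
r [[362.6594214  204.70888717]] [[308.88383101 133.68033362]]
```

Run:
```python
from h import *
print(toTool(0,[516,-139.5,220]), np.rad2deg(status.observe()["tool_rot"]))
```

```text
[29.10165494 41.73481081  8.39100297] [-1.79998937e+02 -9.66400032e-04  1.13537923e+02]
```

Emit:
servo_tool:
  plan:
    - {"x":2.4,"y":3.5,"z":0.2,"roll":6}
    - {"x":4.9,"y":7,"z":0.5,"roll":12}
    - {"x":7.3,"y":10.4,"z":1,"roll":18}
    - {"x":9.7,"y":13.9,"z":1.5,"roll":24}
    - {"x":12.1,"y":17.4,"z":2,"roll":30}
    - {"x":14.6,"y":20.9,"z":2.5,"roll":36}
    - {"x":17,"y":24.3,"z":3,"roll":42}
    - {"x":19.4,"y":27.8,"z":4,"roll":48}
    - {"x":21.8,"y":31.3,"z":5,"roll":54}
    - {"x":24.3,"y":34.8,"z":6,"roll":60}
    - {"x":26.7,"y":38.3,"z":7,"roll":66}
    - {"x":29.1,"y":41.7,"z":8.4,"roll":71.5}
  claw: 0.06
  newtons: 40

```text
t: 2.4
ee_pos: [516.9, -138.0, 220.3]
tool_rot: [3.14, -0.001, 0.73]
force: [0.1, -0.6, 0.8]
grip_width: 40.5
```

Run:
```python
from h import *
s=status.observe(); print(s["joint_positions"].round(3),s["tool_rot"].round(3),s["grip_width"]); print(toTool(0,[516,-139.5,143]))
for c in K:
    im=optics.grab_frame(c); cv2.imwrite(f"pics/{c}3.png",cv2.resize(im[100:280,230:430],None,fx=3,fy=3)[:,:,::-1])
    for t in ["wing_l_grip","wing_r_grip","cover_grip"]: print(c,t,[(np.round(q["position"]).tolist(),round(q["conf"],2)) for q in optics.place_of(c,t)])
```

```text
[ 0.043  0.311 -0.333  0.    -0.925 -2.454] [ 3.14e+00 -1.00e-03  7.30e-01] 40.459400648516
[-0.17811856  0.03949744  7.73352208]
side wing_l_grip [([333.0, -424.0, 52.0], 0.51), ([515.0, -141.0, 87.0], 0.44)]
side wing_r_grip [([483.0, -288.0, 91.0], 0.57)]
side cover_grip [([263.0, -386.0, 49.0], 0.91), ([546.0, -222.0, 38.0], 0.58), ([503.0, -209.0, 88.0], 0.56)]
top wing_l_grip [([329.0, -421.0, 45.0], 0.49)]
top wing_r_grip [([490.0, -289.0, 88.0], 0.61), ([198.0, -355.0, 46.0], 0.37)]
top cover_grip [([264.0, -391.0, 52.0], 0.71), ([502.0, -208.0, 89.0], 0.6)]
```

View pics/side3.png

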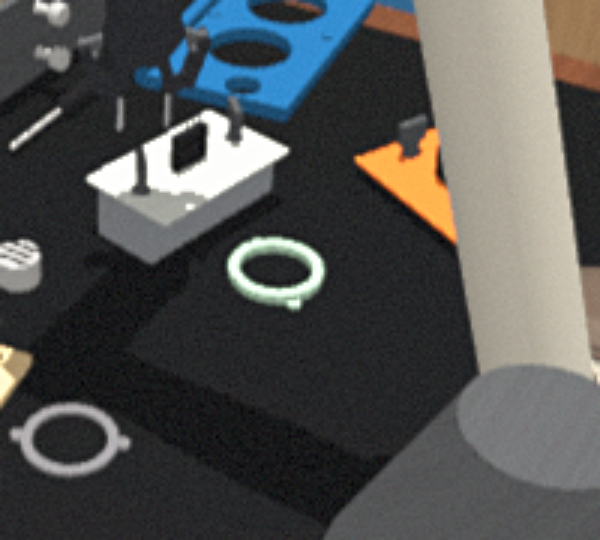

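View pics/top3.png

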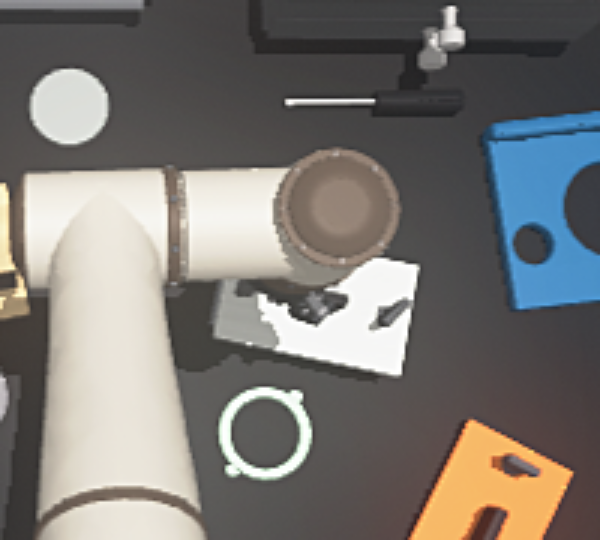

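Emit:
servo_tool:
  plan:
    - {"x":-0.1,"z":1.5}
    - {"x":-0.15,"z":3}
    - {"x":-0.15,"z":4.5}
    - {"x":-0.15,"z":6}
    - {"x":-0.15,"z":7}
    - {"x":-0.15,"z":7.7}
    - {"x":-0.15,"z":7.7}

```text
$.plan[0]: bad value
```

Run:
```python
from h import *
for c in ["side"]:
    im=optics.grab_frame(c); cv2.imwrite(f"pics/{c}4.png",cv2.resize(im[110:200,240:340],None,fx=6,fy=6,interpolation=2)[:,:,::-1])
```

```text
(no output)
```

View pics/side4.png

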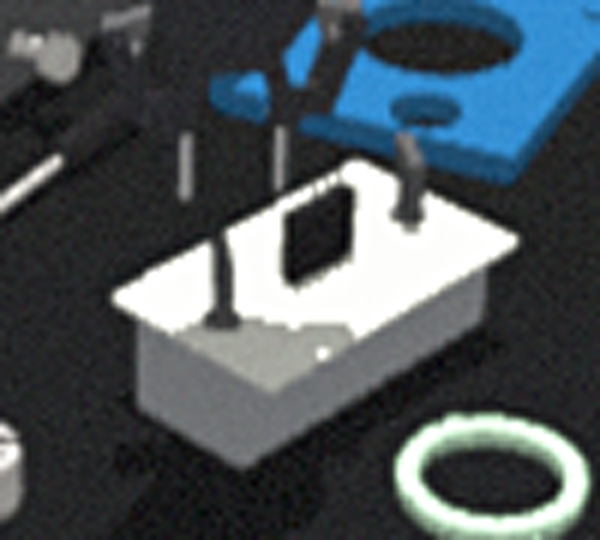

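All keys are needed in every row.

Emit:
servo_tool:
  plan:
    - {"x":-0.1,"y":0,"z":1.5,"roll":0}
    - {"x":-0.15,"y":0,"z":3,"roll":0}
    - {"x":-0.15,"y":0,"z":4.5,"roll":0}
    - {"x":-0.15,"y":0,"z":6,"roll":0}
    - {"x":-0.15,"y":0,"z":7,"roll":0}
    - {"x":-0.15,"y":0,"z":7.7,"roll":0}
    - {"x":-0.15,"y":0,"z":7.7,"roll":0}

```text
t: 3.55
ee_pos: [513.9, -142.0, 142.8]
tool_rot: [-3.141, 0.0, 0.732]
force: [0.1, 0.4, 0.1]
grip_width: 40.0
```

Run:
```python
from h import *
for c in ["side"]:
    im=optics.grab_frame(c); cv2.imwrite(f"pics/{c}5.png",cv2.resize(im[110:200,240:340],None,fx=6,fy=6,interpolation=2)[:,:,::-1])
```

```text
(no output)
```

View pics/side5.png

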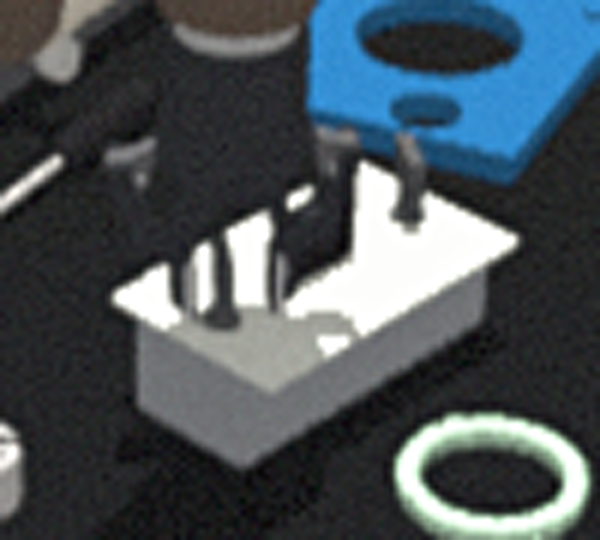

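Emit:
servo_tool:
  plan:
    - {"x":0,"y":0,"z":0,"roll":0}
    - {"x":0,"y":0,"z":0,"roll":0}
    - {"x":0,"y":0,"z":0,"roll":0}
    - {"x":0,"y":0,"z":0,"roll":0}
    - {"x":0,"y":0,"z":0,"roll":0}
  claw: 1
  newtons: 30

```text
t: 4.1
ee_pos: [515.7, -141.3, 144.4]
tool_rot: [3.139, -0.004, 0.733]
force: [2.0, 5.0, 3.0]
grip_width: 9.8
```

```bash
cat > st.py <<'E'
from h import *
s=status.observe(); print("t",round(s["t"],2),"ee",s["ee_pos"].round(1),"rot",np.rad2deg(s["tool_rot"]).round(2),"F",s["force"].round(1),"M",s["moment"].round(3),"w",round(s["grip_width"],1),"q",s["joint_positions"].round(2))
E
python3 st.py
```

```text
t 4.1 ee [ 515.7 -141.3  144.4] rot [179.84  -0.2   41.97] F [2. 5. 3.] M [ 1.348 -0.607 -0.121] w 9.8 q [ 0.04  0.41 -0.42 -0.   -0.74 -2.45]
```

Emit:
servo_tool:
  plan:
    - {"x":0,"y":0,"z":0,"roll":-6}
    - {"x":0,"y":0,"z":0,"roll":-12}
    - {"x":0,"y":0,"z":0,"roll":-18}
    - {"x":0,"y":0,"z":0,"roll":-24}
    - {"x":0,"y":0,"z":0,"roll":-30}
    - {"x":0,"y":0,"z":0,"roll":-36}
    - {"x":0,"y":0,"z":0,"roll":-42}
    - {"x":0,"y":0,"z":0,"roll":-48}
    - {"x":0,"y":0,"z":0,"roll":-54}
    - {"x":0,"y":0,"z":0,"roll":-60}
    - {"x":0,"y":0,"z":0,"roll":-66}
    - {"x":0,"y":0,"z":0,"roll":-72}

```text
t: 5.3
ee_pos: [515.5, -140.7, 144.4]
tool_rot: [3.137, 0.001, 1.993]
force: [0.3, 4.6, 0.7]
grip_width: 9.7
```

```bash
python3 st.py
```

```text
t 5.3 ee [ 515.5 -140.7  144.4] rot [1.7974e+02 5.0000e-02 1.1420e+02] F [0.3 4.6 0.7] M [ 1.444 -0.179 -0.074] w 9.7 q [ 0.04  0.41 -0.42 -0.   -0.74 -1.18]
```

Emit:
servo_tool:
  plan:
    - {"x":0,"y":0,"z":0,"roll":-4}
    - {"x":0,"y":0,"z":0,"roll":-8}
    - {"x":0,"y":0,"z":0,"roll":-12}
    - {"x":0,"y":0,"z":0,"roll":-16}

```text
t: 5.7
ee_pos: [515.4, -140.5, 144.4]
tool_rot: [3.137, 0.002, 2.275]
force: [0.7, 2.9, 0.5]
grip_width: 9.7
```

```bash
python3 st.py
```

```text
t 5.7 ee [ 515.4 -140.5  144.4] rot [1.7975e+02 1.0000e-01 1.3035e+02] F [0.7 2.9 0.5] M [ 0.84  -0.224 -0.108] w 9.7 q [ 0.04  0.41 -0.42 -0.   -0.74 -0.9 ]
```

Emit:
servo_tool:
  plan:
    - {"x":0,"y":0,"z":0,"roll":-4}
    - {"x":0,"y":0,"z":0,"roll":-8}
    - {"x":0,"y":0,"z":0,"roll":-10}

```text
t: 6.0
ee_pos: [515.4, -140.4, 144.5]
tool_rot: [3.137, 0.002, 2.451]
force: [1.2, 1.9, -1.1]
grip_width: 9.2
```

```bash
python3 st.py
```

```text
t 6.0 ee [ 515.4 -140.4  144.5] rot [1.7976e+02 1.4000e-01 1.4046e+02] F [ 1.2  1.9 -1.1] M [ 0.671 -0.335 -0.052] w 9.2 q [ 0.04  0.41 -0.42 -0.   -0.74 -0.73]
```

Emit:
servo_tool:
  plan:
    - {"x":0,"y":0,"z":0,"roll":-4}
    - {"x":0,"y":0,"z":0,"roll":-8}
    - {"x":0,"y":0,"z":0,"roll":-10}

```text
t: 6.3
ee_pos: [515.4, -140.3, 144.5]
tool_rot: [3.138, 0.003, 2.628]
force: [0.9, 1.5, -0.3]
grip_width: 9.3
```

```bash
python3 st.py
```

```text
t 6.3 ee [ 515.4 -140.3  144.5] rot [179.78   0.19 150.56] F [ 0.9  1.5 -0.3] M [ 0.593 -0.237 -0.086] w 9.3 q [ 0.04  0.41 -0.42 -0.   -0.74 -0.55]
```

Emit:
servo_tool:
  plan:
    - {"x":0,"y":0,"z":0,"roll":-4}
    - {"x":0,"y":0,"z":0,"roll":-8}
    - {"x":0,"y":0,"z":0,"roll":-10}

```text
t: 6.6
ee_pos: [514.0, -139.8, 144.5]
tool_rot: [3.137, 0.001, 2.795]
force: [-1.8, 4.5, 4.0]
grip_width: 10.3
```

```bash
python3 st.py
python3 - <<'E'
from h import *
im=optics.grab_frame("side"); cv2.imwrite(f"pics/side6.png",cv2.resize(im[110:200,240:340],None,fx=6,fy=6,interpolation=2)[:,:,::-1])
E
```

```text
t 6.6 ee [ 514.  -139.8  144.5] rot [1.7971e+02 5.0000e-02 1.6015e+02] F [-1.8  4.5  4. ] M [ 1.579  0.58  -2.049] w 10.3 q [ 0.04  0.4  -0.42 -0.01 -0.74 -0.38]
```

View pics/side6.png

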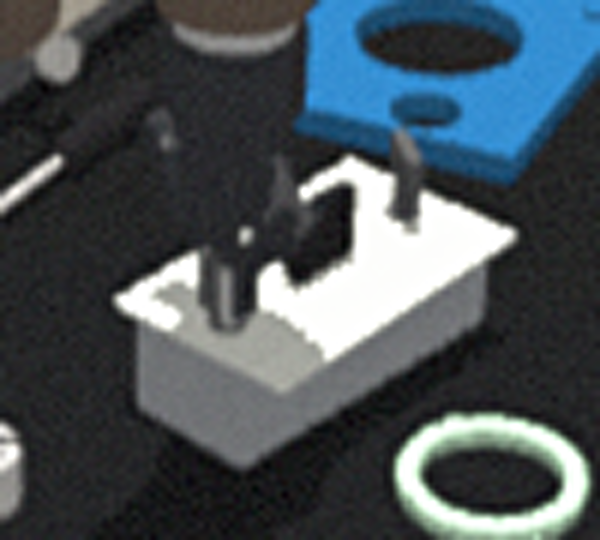

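Emit:
servo_tool:
  plan:
    - {"x":0,"y":0,"z":0,"roll":0}
    - {"x":0,"y":0,"z":0,"roll":0}
    - {"x":0,"y":0,"z":-2,"roll":0}
    - {"x":0,"y":0,"z":-5,"roll":0}
    - {"x":0,"y":0,"z":-7,"roll":6}
    - {"x":0,"y":0,"z":-7.5,"roll":14}
    - {"x":0,"y":0,"z":-7.5,"roll":22}
    - {"x":0,"y":0,"z":-7.5,"roll":30}
    - {"x":0,"y":0,"z":-7.5,"roll":38}
  claw: 0.06

```text
t: 7.55
ee_pos: [513.6, -140.4, 219.5]
tool_rot: [3.138, -0.002, 2.127]
force: [-0.6, -0.7, 0.5]
grip_width: 40.2
```

```bash
python3 st.py
python3 - <<'E'
from h import *
print(toTool(0,[486,-288,220]))
E
```

```text
t 7.55 ee [ 513.6 -140.4  219.5] rot [ 1.7978e+02 -1.2000e-01  1.2187e+02] F [-0.6 -0.7  0.5] M [ 0.037 -0.044  0.019] w 40.2 q [ 0.04  0.31 -0.34 -0.   -0.92 -1.05]
[-11.07674556 -10.13430015  -0.10961207]
```

Emit:
servo_tool:
  plan:
    - {"x":-1.1,"y":-1,"z":0,"roll":7}
    - {"x":-2.2,"y":-2,"z":0,"roll":14}
    - {"x":-3.3,"y":-3,"z":0,"roll":21}
    - {"x":-4.4,"y":-4,"z":0,"roll":28}
    - {"x":-5.5,"y":-5,"z":0,"roll":35}
    - {"x":-6.6,"y":-6,"z":0,"roll":42}
    - {"x":-7.7,"y":-7,"z":0,"roll":49}
    - {"x":-8.8,"y":-8,"z":0,"roll":56}
    - {"x":-9.9,"y":-9,"z":0,"roll":63}
    - {"x":-11.1,"y":-10.1,"z":0,"roll":70}
    - {"x":-11.1,"y":-10.1,"z":0,"roll":77}
    - {"x":-11.1,"y":-10.1,"z":0,"roll":80}

```text
t: 8.75
ee_pos: [486.0, -288.8, 218.6]
tool_rot: [-3.14, -0.003, 0.727]
force: [0.1, 0.3, -0.3]
grip_width: 40.1
```

```bash
python3 st.py
python3 - <<'E'
from h import *
for c in K:
  im=optics.grab_frame(c); 
  if c=="side": cv2.imwrite(f"pics/side7.png",cv2.resize(im[90:180,255:355],None,fx=6,fy=6,interpolation=2)[:,:,::-1])
  for t in ["wing_l_grip","wing_r_grip","cover_grip"]: print(c,t,[(np.round(q["position"]).tolist(),round(q["conf"],2)) for q in optics.place_of(c,t)])
print(toTool(0,[486,-287.5,144]))
E
```

```text
t 8.75 ee [ 486.  -288.8  218.6] rot [-179.89   -0.18   41.67] F [ 0.1  0.3 -0.3] M [ 0.015 -0.024  0.061] w 40.1 q [-0.25  0.36 -0.26 -0.   -0.95 -2.16]
side wing_l_grip [([512.0, -144.0, 90.0], 0.5), ([584.0, 216.0, 110.0], 0.23), ([585.0, -5.0, -0.0], 0.17)]
side wing_r_grip [([488.0, -286.0, 92.0], 0.58)]
side cover_grip [([503.0, -211.0, 87.0], 0.55)]
top wing_l_grip [([513.0, -140.0, 89.0], 0.55), ([329.0, -424.0, 47.0], 0.44)]
top wing_r_grip [([492.0, -291.0, 84.0], 0.45), ([198.0, -354.0, 47.0], 0.45)]
top cover_grip [([268.0, -386.0, 49.0], 0.63)]
[-0.03582408 -0.04760731  7.49181356]
```

View pics/side7.png

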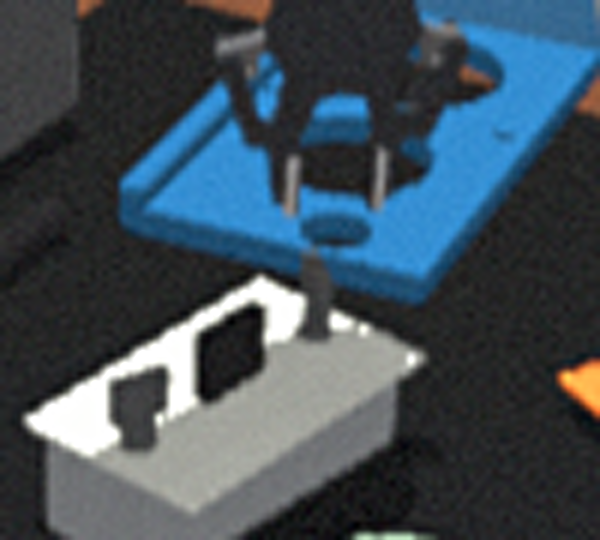

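Emit:
servo_tool:
  plan:
    - {"x":0.05,"y":-0.05,"z":2,"roll":0}
    - {"x":0.1,"y":-0.05,"z":4,"roll":0}
    - {"x":0.1,"y":-0.05,"z":6,"roll":0}
    - {"x":0.1,"y":-0.05,"z":7.5,"roll":0}
    - {"x":0.1,"y":-0.05,"z":7.5,"roll":0}

```text
t: 9.65
ee_pos: [485.8, -286.1, 141.8]
tool_rot: [-3.136, -0.002, 0.732]
force: [-0.4, 0.3, 0.1]
grip_width: 40.4
```

```bash
python3 st.py
python3 - <<'E'
from h import *
for c in ["side"]:
  im=optics.grab_frame(c); 
  cv2.imwrite(f"pics/side8.png",cv2.resize(im[90:180,255:355],None,fx=6,fy=6,interpolation=2)[:,:,::-1])
E
```

```text
t 9.65 ee [ 485.8 -286.1  141.8] rot [-1.7967e+02 -9.0000e-02  4.1930e+01] F [-0.4  0.3  0.1] M [0.016 0.045 0.034] w 40.4 q [-0.25  0.45 -0.34 -0.01 -0.78 -2.16]
```

View pics/side8.png

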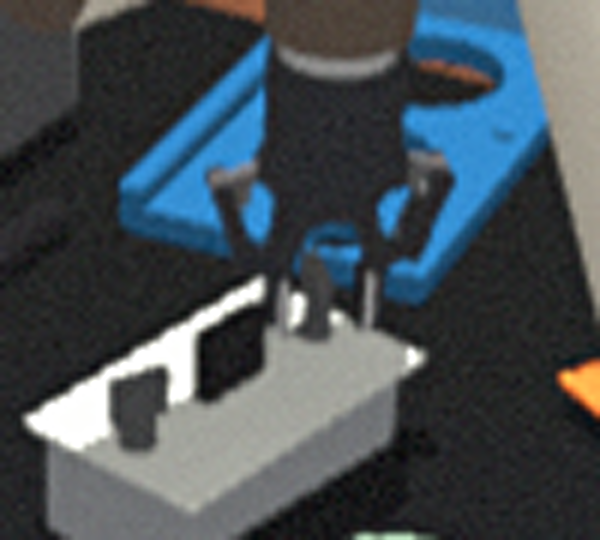

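Wing r is between the fingers (crop px 317,300), so I'll close and turn.

Emit:
servo_tool:
  plan:
    - {"x":0.1,"y":0,"z":-0.2,"roll":0}
    - {"x":0.1,"y":0,"z":-0.2,"roll":0}
    - {"x":0.1,"y":0,"z":-0.2,"roll":0}
    - {"x":0.1,"y":0,"z":-0.2,"roll":0}
    - {"x":0.1,"y":0,"z":-0.2,"roll":0}
  claw: 1

```text
t: 10.2
ee_pos: [488.4, -285.9, 146.6]
tool_rot: [-3.141, -0.004, 0.733]
force: [1.4, 1.2, 5.5]
grip_width: 9.1
```

```bash
python3 st.py
```

```text
t 10.2 ee [ 488.4 -285.9  146.6] rot [-179.97   -0.24   42.  ] F [1.4 1.2 5.5] M [ 0.544 -0.151  0.043] w 9.1 q [-0.24  0.45 -0.34 -0.01 -0.79 -2.16]
```

Emit:
servo_tool:
  plan:
    - {"x":0,"y":0,"z":0,"roll":-6}
    - {"x":0,"y":0,"z":0,"roll":-12}
    - {"x":0,"y":0,"z":0,"roll":-18}
    - {"x":0,"y":0,"z":0,"roll":-24}
    - {"x":0,"y":0,"z":0,"roll":-30}
    - {"x":0,"y":0,"z":0,"roll":-36}
    - {"x":0,"y":0,"z":0,"roll":-42}
    - {"x":0,"y":0,"z":0,"roll":-48}
    - {"x":0,"y":0,"z":0,"roll":-54}
    - {"x":0,"y":0,"z":0,"roll":-60}
    - {"x":0,"y":0,"z":0,"roll":-66}
    - {"x":0,"y":0,"z":0,"roll":-72}

```text
t: 11.4
ee_pos: [488.1, -286.9, 146.6]
tool_rot: [3.138, -0.001, 1.993]
force: [-0.5, -2.9, -0.5]
grip_width: 9.8
```

```bash
python3 st.py
```

```text
t 11.4 ee [ 488.1 -286.9  146.6] rot [ 1.7982e+02 -4.0000e-02  1.1421e+02] F [-0.5 -2.9 -0.5] M [-1.266  0.093 -0.113] w 9.8 q [-0.25  0.45 -0.34 -0.   -0.79 -0.9 ]
```

Emit:
servo_tool:
  plan:
    - {"x":0,"y":0,"z":0,"roll":-4}
    - {"x":0,"y":0,"z":0,"roll":-8}
    - {"x":0,"y":0,"z":0,"roll":-12}

```text
t: 11.7
ee_pos: [488.3, -287.5, 146.7]
tool_rot: [3.138, 0.001, 2.205]
force: [0.9, -2.5, -0.9]
grip_width: 10.0
```

```bash
python3 st.py
```

```text
t 11.7 ee [ 488.3 -287.5  146.7] rot [1.7980e+02 7.0000e-02 1.2634e+02] F [ 0.9 -2.5 -0.9] M [-0.824 -0.277 -0.058] w 10.0 q [-0.25  0.45 -0.34 -0.   -0.78 -0.69]
```

Emit:
servo_tool:
  plan:
    - {"x":0,"y":0,"z":0,"roll":-4}
    - {"x":0,"y":0,"z":0,"roll":-8}
    - {"x":0,"y":0,"z":0,"roll":-10}

```text
t: 12.0
ee_pos: [488.6, -287.9, 146.6]
tool_rot: [3.138, 0.003, 2.381]
force: [1.4, -1.1, -0.1]
grip_width: 9.4
```

```bash
python3 st.py
```

```text
t 12.0 ee [ 488.6 -287.9  146.6] rot [1.7980e+02 1.7000e-01 1.3643e+02] F [ 1.4 -1.1 -0.1] M [-0.458 -0.375 -0.093] w 9.4 q [-0.25  0.45 -0.34 -0.   -0.78 -0.51]
```

Emit:
servo_tool:
  plan:
    - {"x":0,"y":0,"z":0,"roll":-4}
    - {"x":0,"y":0,"z":0,"roll":-8}
    - {"x":0,"y":0,"z":0,"roll":-10}

```text
t: 12.3
ee_pos: [488.9, -288.1, 146.6]
tool_rot: [3.138, 0.005, 2.557]
force: [1.6, -0.7, -0.7]
grip_width: 9.4
```

```bash
python3 st.py
```

```text
t 12.3 ee [ 488.9 -288.1  146.6] rot [179.82   0.26 146.52] F [ 1.6 -0.7 -0.7] M [-0.304 -0.396 -0.068] w 9.4 q [-0.25  0.45 -0.34 -0.   -0.78 -0.34]
```

Emit:
servo_tool:
  plan:
    - {"x":0,"y":0,"z":0,"roll":-4}
    - {"x":0,"y":0,"z":0,"roll":-7}
    - {"x":0,"y":0,"z":0,"roll":-9}

```text
t: 12.6
ee_pos: [489.3, -288.4, 146.7]
tool_rot: [3.139, 0.006, 2.714]
force: [1.5, -0.9, 0.6]
grip_width: 9.6
```

```bash
python3 st.py
```

```text
t 12.6 ee [ 489.3 -288.4  146.7] rot [179.84   0.37 155.51] F [ 1.5 -0.9  0.6] M [-0.234 -0.426 -0.641] w 9.6 q [-0.25  0.45 -0.33 -0.   -0.78 -0.18]
```

Emit:
servo_tool:
  plan:
    - {"x":0,"y":0,"z":0,"roll":-3}
    - {"x":0,"y":0,"z":0,"roll":-5}

```text
t: 12.8
ee_pos: [489.5, -288.5, 146.7]
tool_rot: [3.138, 0.008, 2.796]
force: [1.5, 0.0, 1.9]
grip_width: 9.7
```

```bash
python3 st.py
```

```text
t 12.8 ee [ 489.5 -288.5  146.7] rot [179.79   0.47 160.19] F [1.5 0.  1.9] M [-0.061 -0.326 -1.78 ] w 9.7 q [-0.25  0.45 -0.33 -0.   -0.78 -0.09]
```

Emit:
servo_tool:
  plan:
    - {"x":0,"y":0,"z":0,"roll":0}
    - {"x":0,"y":0,"z":0,"roll":0}
    - {"x":0,"y":0,"z":-2,"roll":0}
    - {"x":0,"y":0,"z":-5,"roll":0}
    - {"x":0,"y":0,"z":-7,"roll":6}
    - {"x":0,"y":0,"z":-7.5,"roll":14}
    - {"x":0,"y":0,"z":-7.5,"roll":22}
    - {"x":0,"y":0,"z":-7.5,"roll":30}
    - {"x":0,"y":0,"z":-7.5,"roll":38}
  claw: 0.06

```text
t: 13.7
ee_pos: [488.4, -288.4, 221.6]
tool_rot: [3.134, 0.004, 2.127]
force: [0.3, 0.8, 1.7]
grip_width: 40.1
```

```bash
python3 st.py
python3 - <<'E'
from h import *
print(toTool(0,[502,-213.5,220]))
E
```

```text
t 13.7 ee [ 488.4 -288.4  221.6] rot [179.58   0.2  121.87] F [0.3 0.8 1.7] M [-0.027 -0.001 -0.014] w 40.1 q [-0.25  0.36 -0.25 -0.   -0.95 -0.76]
[5.64542449 5.10450133 0.17445515]
```

Emit:
servo_tool:
  plan:
    - {"x":0.8,"y":0.7,"z":0,"roll":6}
    - {"x":1.6,"y":1.5,"z":0,"roll":12}
    - {"x":2.4,"y":2.2,"z":0,"roll":18}
    - {"x":3.2,"y":2.9,"z":0,"roll":24}
    - {"x":4,"y":3.6,"z":0,"roll":30}
    - {"x":4.8,"y":4.3,"z":0,"roll":36}
    - {"x":5.6,"y":5.1,"z":0.1,"roll":42}
    - {"x":5.6,"y":5.1,"z":0.1,"roll":42}
  claw: -0.53
  newtons: 60

```text
t: 14.5
ee_pos: [502.1, -213.0, 220.5]
tool_rot: [3.135, -0.002, 1.396]
force: [-0.1, -0.2, 0.1]
grip_width: 65.2
```

```bash
python3 st.py
python3 - <<'E'
from h import *
for c in K:
  im=optics.grab_frame(c); 
  cv2.imwrite(f"pics/{c}9.png",cv2.resize(im[90:190,250:360] if c=="side" else im[150:250,280:400],None,fx=6,fy=6,interpolation=2)[:,:,::-1])
  for t in ["wing_l_grip","wing_r_grip","cover_grip"]: print(c,t,[(np.round(q["position"]).tolist(),round(q["conf"],2)) for q in optics.place_of(c,t)])
print(toTool(0,[502,-213.5,144]))
E
```

```text
t 14.5 ee [ 502.1 -213.   220.5] rot [ 1.796e+02 -1.300e-01  7.998e+01] F [-0.1 -0.2  0.1] M [ 0.024 -0.002 -0.023] w 65.2 q [-0.1   0.33 -0.31 -0.   -0.93 -1.64]
side wing_l_grip [([513.0, -139.0, 91.0], 0.53)]
side wing_r_grip [([489.0, -286.0, 94.0], 0.49)]
side cover_grip [([264.0, -388.0, 50.0], 0.82), ([506.0, -210.0, 90.0], 0.77)]
top wing_l_grip [([330.0, -423.0, 44.0], 0.36)]
top wing_r_grip [([494.0, -294.0, 91.0], 0.56), ([196.0, -354.0, 48.0], 0.56)]
top cover_grip [([505.0, -211.0, 89.0], 0.89), ([266.0, -391.0, 51.0], 0.87), ([507.0, -215.0, 59.0], 0.52)]
[ 0.05611295 -0.0794226   7.67172662]
```

View pics/side9.png

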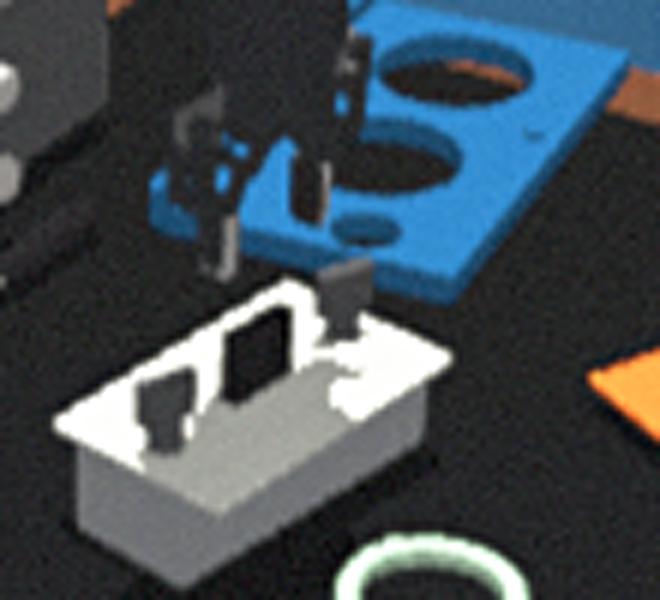

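Emit:
servo_tool:
  plan:
    - {"x":0,"y":0.05,"z":2,"roll":0}
    - {"x":0,"y":0.05,"z":4,"roll":0}
    - {"x":0,"y":0.05,"z":6,"roll":0}
    - {"x":0,"y":0.05,"z":7.4,"roll":0}
    - {"x":0,"y":0.05,"z":7.4,"roll":0}

```text
t: 15.4
ee_pos: [501.9, -214.3, 144.7]
tool_rot: [3.139, -0.002, 1.394]
force: [-0.8, -0.5, 0.2]
grip_width: 65.2
```

```bash
python3 st.py
python3 - <<'E'
from h import *
for c in ["side"]:
  im=optics.grab_frame(c); 
  cv2.imwrite(f"pics/{c}10.png",cv2.resize(im[90:190,250:360],None,fx=6,fy=6,interpolation=2)[:,:,::-1])
E
```

```text
t 15.4 ee [ 501.9 -214.3  144.7] rot [ 1.7983e+02 -1.3000e-01  7.9840e+01] F [-0.8 -0.5  0.2] M [0.01  0.01  0.023] w 65.2 q [-0.11  0.42 -0.39 -0.   -0.76 -1.64]
```

View pics/side10.png

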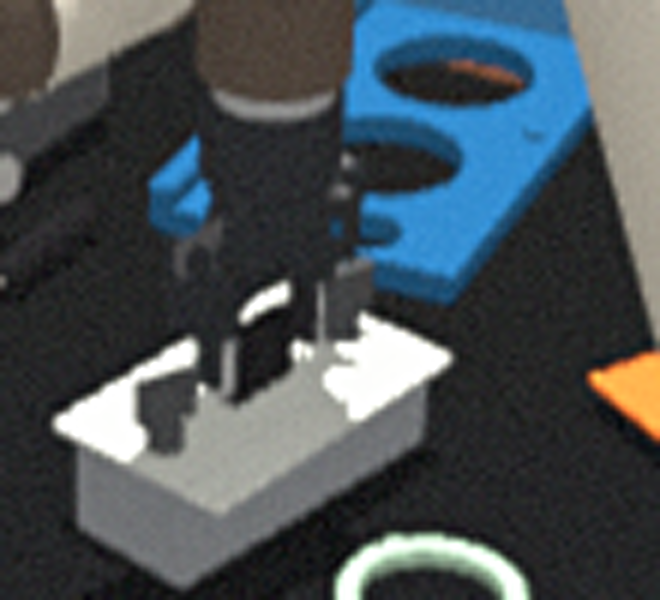

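Emit:
servo_tool:
  plan:
    - {"x":0,"y":0.05,"z":0,"roll":0}
    - {"x":0,"y":0.05,"z":0,"roll":0}
    - {"x":0,"y":0.05,"z":0,"roll":0}
    - {"x":0,"y":0.05,"z":0,"roll":0}
  claw: 1

```text
t: 15.85
ee_pos: [504.1, -214.3, 147.4]
tool_rot: [3.133, -0.002, 1.394]
force: [-0.4, 4.3, 5.5]
grip_width: 49.3
```

```bash
python3 st.py
```

```text
t 15.85 ee [ 504.1 -214.3  147.4] rot [ 1.7951e+02 -1.3000e-01  7.9890e+01] F [-0.4  4.3  5.5] M [ 1.406  0.053 -0.073] w 49.3 q [-0.11  0.42 -0.39 -0.   -0.76 -1.64]
```

Emit:
servo_tool:
  plan:
    - {"x":0,"y":0,"z":-0.2,"roll":0}
    - {"x":0,"y":0,"z":-0.5,"roll":0}
    - {"x":0,"y":0,"z":-0.8,"roll":0}

```text
t: 16.15
ee_pos: [503.4, -214.4, 154.8]
tool_rot: [3.135, -0.002, 1.394]
force: [-0.6, 0.0, -5.3]
grip_width: 48.9
```

```bash
python3 st.py
```

```text
t 16.15 ee [ 503.4 -214.4  154.8] rot [ 1.7963e+02 -1.3000e-01  7.9870e+01] F [-0.6  0.  -5.3] M [-0.085 -0.152 -0.084] w 48.9 q [-0.11  0.41 -0.38 -0.   -0.78 -1.64]
```

Emit:
servo_tool:
  plan:
    - {"x":0,"y":0,"z":-1,"roll":0}
    - {"x":0,"y":0,"z":-2.5,"roll":0}
    - {"x":0,"y":0,"z":-4,"roll":0}
    - {"x":0,"y":0,"z":-6,"roll":0}
    - {"x":0,"y":0,"z":-8,"roll":0}
    - {"x":0,"y":0,"z":-10,"roll":0}
    - {"x":0,"y":0,"z":-12,"roll":0}
    - {"x":0,"y":0,"z":-14,"roll":0}
    - {"x":0,"y":0,"z":-15,"roll":0}
    - {"x":0,"y":0,"z":-15,"roll":0}

```text
t: 17.15
ee_pos: [502.4, -214.8, 306.3]
tool_rot: [3.133, -0.002, 1.394]
force: [0.7, -0.8, -4.0]
grip_width: 49.1
```

```bash
python3 st.py
python3 - <<'E'
from h import *
for c in K:
  im=optics.grab_frame(c); 
  cv2.imwrite(f"pics/{c}11.png",cv2.resize(im[50:200,210:380],None,fx=4,fy=4,interpolation=2)[:,:,::-1])
E
```

```text
t 17.15 ee [ 502.4 -214.8  306.3] rot [ 1.7948e+02 -1.2000e-01  7.9870e+01] F [ 0.7 -0.8 -4. ] M [-0.026 -0.009 -0.001] w 49.1 q [-0.11  0.25 -0.19 -0.   -1.13 -1.64]
```

View pics/side11.png

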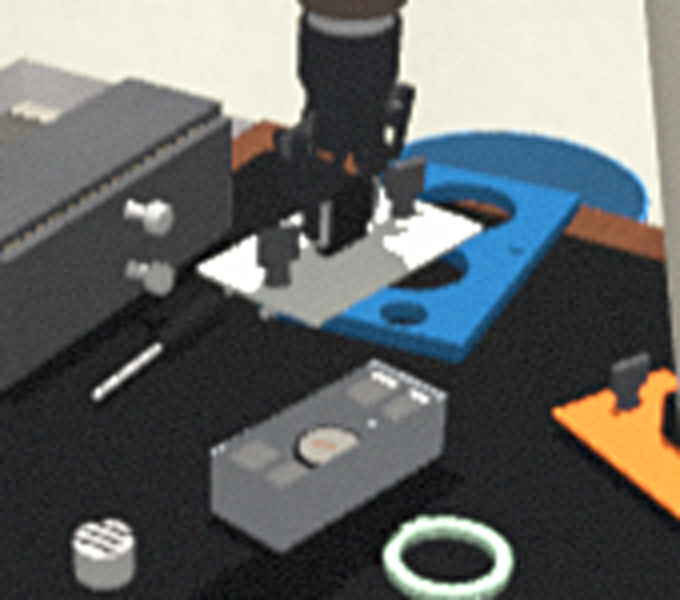

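Run:
```python
from h import *
print(toTool(0,[554,208,285]))
```

```text
[42.49999909 -2.29952593  1.994944  ]
```

Emit:
servo_tool:
  plan:
    - {"x":2,"y":0,"z":0,"roll":-1}
    - {"x":5,"y":-0.2,"z":0,"roll":-2}
    - {"x":9,"y":-0.5,"z":0,"roll":-4}
    - {"x":13,"y":-0.7,"z":0,"roll":-6}
    - {"x":17,"y":-0.9,"z":0,"roll":-8}
    - {"x":21,"y":-1.1,"z":0,"roll":-10}
    - {"x":25,"y":-1.3,"z":0,"roll":-12}
    - {"x":29,"y":-1.5,"z":0,"roll":-14}
    - {"x":33,"y":-1.8,"z":0.5,"roll":-16}
    - {"x":37,"y":-2,"z":1,"roll":-18}
    - {"x":40.5,"y":-2.2,"z":1.5,"roll":-20}
    - {"x":42.5,"y":-2.3,"z":2,"roll":-21.3}

```text
t: 18.45
ee_pos: [553.6, 210.3, 282.8]
tool_rot: [3.139, -0.0, 1.768]
force: [-0.7, -0.6, -5.0]
grip_width: 49.4
```

Emit:
servo_tool:
  plan:
    - {"x":0,"y":0,"z":0,"roll":0}
    - {"x":0,"y":0,"z":0,"roll":0}

```text
t: 18.65
ee_pos: [552.9, 210.1, 281.0]
tool_rot: [-3.14, 0.001, 1.769]
force: [-0.2, -1.5, -4.8]
grip_width: 48.9
```

```bash
python3 st.py
python3 - <<'E'
from h import *
for c in K:
  im=optics.grab_frame(c); 
  cv2.imwrite(f"pics/{c}12.png",cv2.resize(im[120:270,130:280],None,fx=4,fy=4,interpolation=2)[:,:,::-1])
  for t in ["cover_grip","cover_strip","rack_cleat"]: print(c,t,[(np.round(q["position"]).tolist(),round(q["conf"],2)) for q in optics.place_of(c,t)])
print(toTool(0,[554,208,244]))
E
```

```text
t 18.65 ee [552.9 210.1 281. ] rot [-1.7989e+02  8.0000e-02  1.0134e+02] F [-0.2 -1.5 -4.8] M [-0.009  0.025 -0.017] w 48.9 q [ 0.64  0.35 -0.11  0.   -1.12 -2.01]
side cover_grip [([263.0, -389.0, 50.0], 0.82), ([550.0, 214.0, 222.0], 0.78), ([736.0, -293.0, 1.0], 0.16)]
side cover_strip [([594.0, 218.0, 170.0], 0.75), ([242.0, -431.0, 3.0], 0.63), ([548.0, 207.0, 2.0], 0.41)]
side rack_cleat [([585.0, 216.0, 113.0], 0.82)]
top cover_grip [([555.0, 211.0, 226.0], 0.97), ([265.0, -388.0, 51.0], 0.9), ([363.0, -166.0, 0.0], 0.6)]
top cover_strip [([594.0, 218.0, 175.0], 0.84), ([243.0, -434.0, 1.0], 0.68)]
top rack_cleat [([731.0, 51.0, -3.0], 0.5), ([595.0, 217.0, 174.0], 0.41)]
[-0.17127817 -0.00560731  3.91797335]
```

View pics/side12.png

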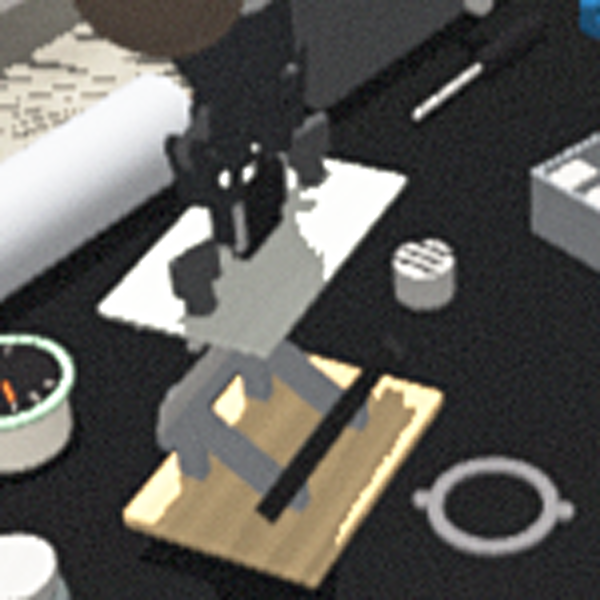

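View pics/top12.png

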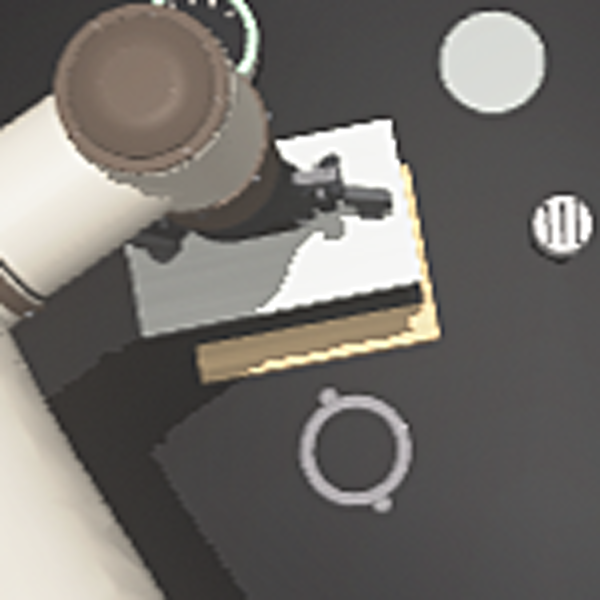

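Emit:
servo_tool:
  plan:
    - {"x":0,"y":0.3,"z":1,"roll":0}
    - {"x":-0.1,"y":0.5,"z":2,"roll":0}
    - {"x":-0.1,"y":0.5,"z":3,"roll":0}
    - {"x":-0.1,"y":0.5,"z":4,"roll":0}
    - {"x":-0.1,"y":0.5,"z":5,"roll":0}
    - {"x":-0.1,"y":0.5,"z":5.3,"roll":0}
    - {"x":-0.1,"y":0.5,"z":5.3,"roll":0}

```text
t: 19.75
ee_pos: [558.7, 209.6, 229.3]
tool_rot: [3.14, 0.0, 1.768]
force: [-0.1, -0.3, -4.2]
grip_width: 49.7
```

```bash
python3 st.py
python3 - <<'E'
from h import *
for c in K:
  im=optics.grab_frame(c); 
  cv2.imwrite(f"pics/{c}13.png",cv2.resize(im[150:270,150:270],None,fx=5,fy=5,interpolation=2)[:,:,::-1])
  for t in ["cover_grip","cover_strip","rack_cleat"]: print(c,t,[(np.round(q["position"]).tolist(),round(q["conf"],2)) for q in optics.place_of(c,t)])
E
```

```text
t 19.75 ee [558.7 209.6 229.3] rot [1.7993e+02 2.0000e-02 1.0128e+02] F [-0.1 -0.3 -4.2] M [ 0.048 -0.013  0.015] w 49.7 q [ 0.63  0.4  -0.17  0.   -1.   -2.  ]
side cover_grip [([264.0, -388.0, 49.0], 0.59), ([557.0, 212.0, 172.0], 0.56)]
side cover_strip [([599.0, 217.0, 120.0], 0.97), ([242.0, -430.0, 0.0], 0.65)]
side rack_cleat []
top cover_grip [([556.0, 213.0, 172.0], 0.94), ([262.0, -390.0, 52.0], 0.69)]
top cover_strip [([244.0, -433.0, -0.0], 0.89), ([604.0, 217.0, 121.0], 0.85)]
top rack_cleat []
```

View pics/side13.png

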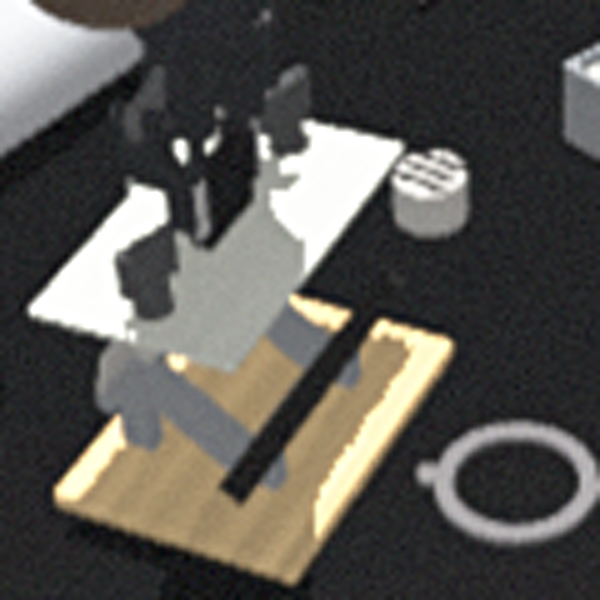

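View pics/top13.png

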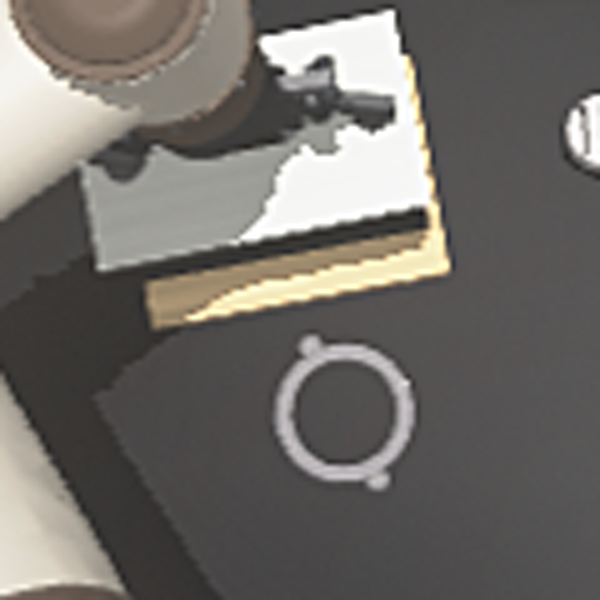

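Emit:
servo_tool:
  plan:
    - {"x":0,"y":0,"z":0.6,"roll":0}
    - {"x":0,"y":0,"z":1.2,"roll":0}
    - {"x":0,"y":0,"z":1.8,"roll":0}
    - {"x":0,"y":0,"z":2.2,"roll":0}
    - {"x":0,"y":0,"z":2.2,"roll":0}

```text
t: 20.65
ee_pos: [558.6, 209.5, 207.4]
tool_rot: [3.14, 0.0, 1.767]
force: [0.3, 0.3, -4.6]
grip_width: 49.0
```

```bash
python3 st.py
```

```text
t 20.65 ee [558.6 209.5 207.4] rot [179.93   0.   101.26] F [ 0.3  0.3 -4.6] M [ 0.023 -0.     0.022] w 49.0 q [ 0.63  0.42 -0.2   0.   -0.95 -2.  ]
```

Emit:
servo_tool:
  plan:
    - {"x":0,"y":0,"z":0.4,"roll":0}
    - {"x":0,"y":0,"z":0.5,"roll":0}

```text
t: 20.85
ee_pos: [559.0, 209.7, 202.8]
tool_rot: [3.139, -0.0, 1.768]
force: [-1.1, 0.1, -0.4]
grip_width: 49.2
```

```bash
python3 st.py;  python3 - <<'E'
from h import *
for c in ["side"]:
  im=optics.grab_frame(c); 
  cv2.imwrite(f"pics/{c}14.png",cv2.resize(im[150:270,150:270],None,fx=5,fy=5,interpolation=2)[:,:,::-1])
E
```

```text
t 20.85 ee [559.  209.7 202.8] rot [179.86  -0.   101.28] F [-1.1  0.1 -0.4] M [0.128 0.305 0.026] w 49.2 q [ 0.63  0.43 -0.2   0.   -0.94 -2.  ]
```

View pics/side14.png

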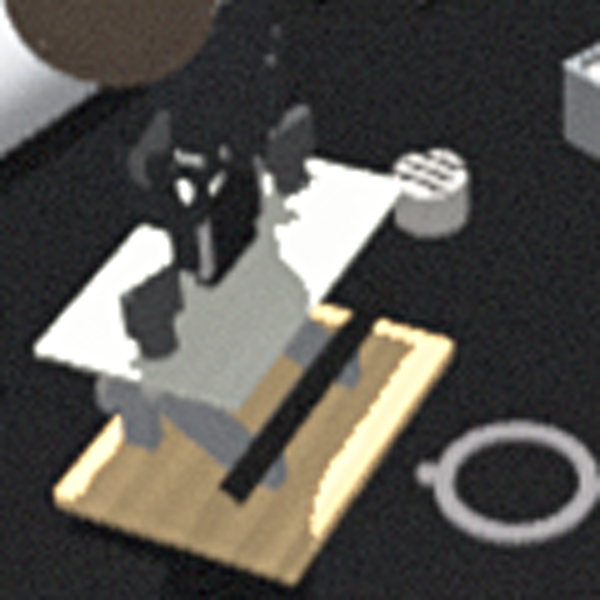

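Emit:
servo_tool:
  plan:
    - {"x":0,"y":0,"z":0,"roll":0}
    - {"x":0,"y":-0.2,"z":0.2,"roll":0}
    - {"x":0,"y":-0.4,"z":0.45,"roll":0}
    - {"x":0,"y":-0.6,"z":0.7,"roll":0}
    - {"x":0,"y":-0.8,"z":0.9,"roll":0}
  newtons: 20

```text
t: 21.4
ee_pos: [557.0, 210.2, 199.2]
tool_rot: [3.119, -0.004, 1.768]
force: [9.2, -0.4, 4.2]
grip_width: 48.8
```

```bash
python3 st.py;  python3 - <<'E'
from h import *
for c in ["side"]:
  im=optics.grab_frame(c); 
  cv2.imwrite(f"pics/{c}15.png",cv2.resize(im[150:270,150:270],None,fx=5,fy=5,interpolation=2)[:,:,::-1])
E
```

```text
t 21.4 ee [557.  210.2 199.2] rot [178.71  -0.25 101.31] F [ 9.2 -0.4  4.2] M [ 0.393 -2.742 -0.112] w 48.8 q [ 0.63  0.42 -0.22  0.01 -0.9  -2.01]
```

View pics/side15.png

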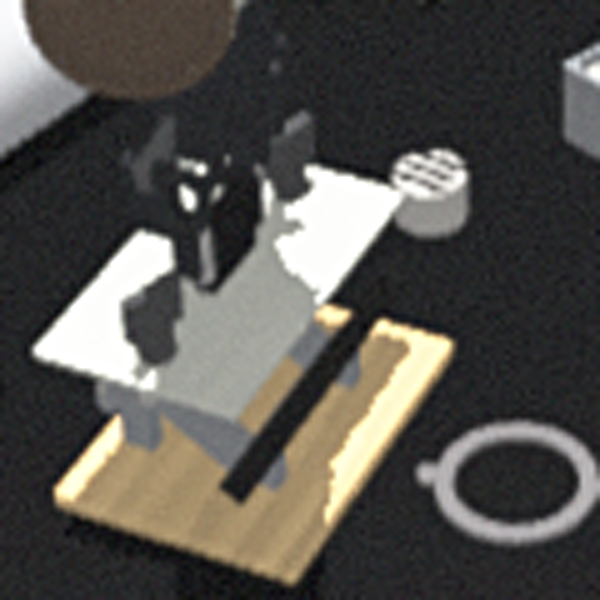

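Emit:
servo_tool:
  plan:
    - {"x":0,"y":0,"z":0.3,"roll":0}
    - {"x":0,"y":-0.1,"z":0.6,"roll":0}
    - {"x":0,"y":-0.2,"z":0.9,"roll":0}
    - {"x":0,"y":-0.3,"z":1.2,"roll":0}

```text
t: 21.85
ee_pos: [556.6, 210.8, 194.3]
tool_rot: [3.109, -0.004, 1.772]
force: [-8.8, -2.8, 30.1]
grip_width: 49.1
```

```bash
python3 st.py;  python3 - <<'E'
from h import *
for c in ["side"]:
  im=optics.grab_frame(c); 
  cv2.imwrite(f"pics/{c}16.png",cv2.resize(im[150:270,150:270],None,fx=5,fy=5,interpolation=2)[:,:,::-1])
E
```

```text
t 21.85 ee [556.6 210.8 194.3] rot [178.15  -0.25 101.51] F [-8.8 -2.8 30.1] M [-0.945  1.867  0.01 ] w 49.1 q [ 0.64  0.42 -0.24  0.01 -0.88 -2.02]
```

View pics/side16.png

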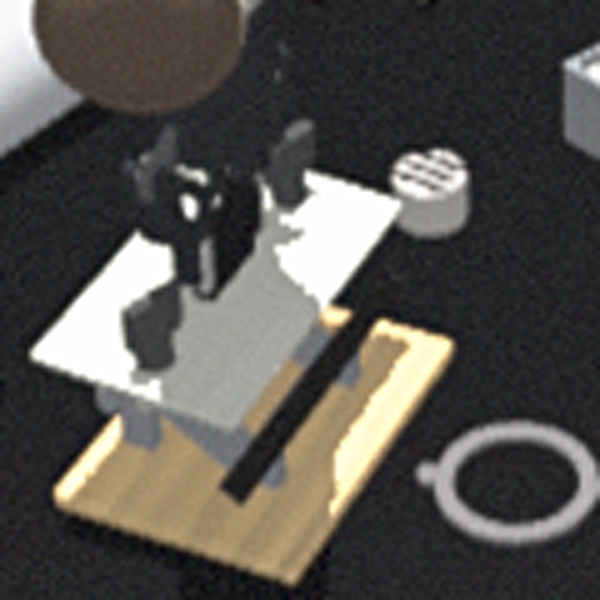

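Emit:
servo_tool:
  plan:
    - {"x":0,"y":-0.3,"z":0.2,"roll":0}
    - {"x":0,"y":-0.6,"z":0.4,"roll":0}
    - {"x":0,"y":-0.8,"z":0.7,"roll":0}
    - {"x":0,"y":-0.9,"z":1,"roll":0}

```text
t: 22.3
ee_pos: [550.1, 210.2, 188.8]
tool_rot: [3.1, -0.005, 1.775]
force: [-5.5, -0.9, 21.8]
grip_width: 49.1
```

```bash
python3 st.py;  python3 - <<'E'
from h import *
for c in ["side"]:
  im=optics.grab_frame(c); 
  cv2.imwrite(f"pics/{c}17.png",cv2.resize(im[150:270,150:270],None,fx=5,fy=5,interpolation=2)[:,:,::-1])
E
```

```text
t 22.3 ee [550.1 210.2 188.8] rot [177.64  -0.3  101.71] F [-5.5 -0.9 21.8] M [-0.516  0.739 -0.069] w 49.1 q [ 0.64  0.42 -0.27  0.02 -0.85 -2.02]
```

View pics/side17.png

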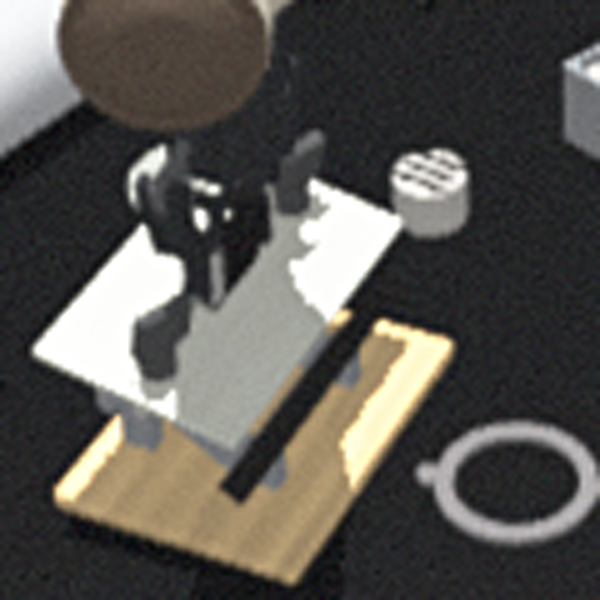

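Emit:
servo_tool:
  plan:
    - {"x":0,"y":-0.3,"z":0.3,"roll":0}
    - {"x":0,"y":-0.6,"z":0.6,"roll":0}
    - {"x":0,"y":-0.8,"z":1,"roll":0}
    - {"x":0,"y":-0.9,"z":1.4,"roll":0}

```text
t: 22.75
ee_pos: [542.8, 209.0, 178.2]
tool_rot: [3.095, -0.005, 1.777]
force: [-5.6, -1.5, 19.4]
grip_width: 49.2
```

```bash
python3 st.py;  python3 - <<'E'
from h import *
for c in ["side"]:
  im=optics.grab_frame(c); 
  cv2.imwrite(f"pics/{c}18.png",cv2.resize(im[150:270,150:270],None,fx=5,fy=5,interpolation=2)[:,:,::-1])
E
```

```text
t 22.75 ee [542.8 209.  178.2] rot [177.35  -0.3  101.83] F [-5.6 -1.5 19.4] M [-0.776  0.74  -0.177] w 49.2 q [ 0.65  0.42 -0.3   0.02 -0.81 -2.03]
```

View pics/side18.png

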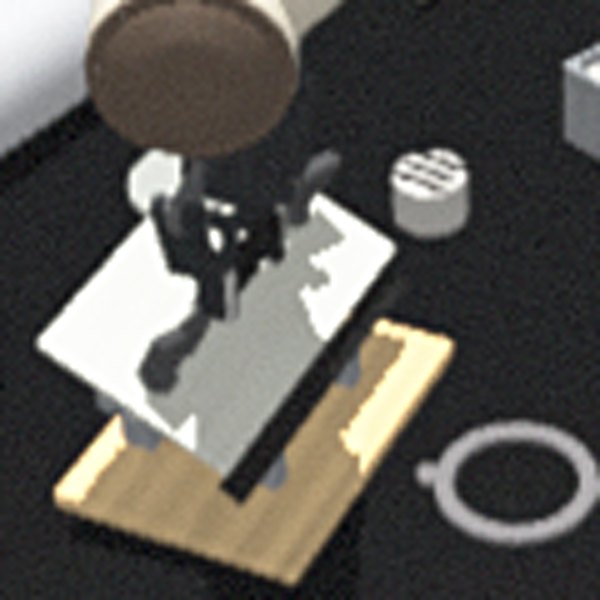

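Emit:
servo_tool:
  plan:
    - {"x":0,"y":-0.2,"z":0.4,"roll":0}
    - {"x":0,"y":-0.4,"z":0.8,"roll":0}
    - {"x":0,"y":-0.5,"z":1.1,"roll":0}
    - {"x":0,"y":-0.6,"z":1.4,"roll":0}

```text
t: 23.2
ee_pos: [538.5, 208.3, 166.6]
tool_rot: [3.091, -0.005, 1.778]
force: [-4.3, -2.3, 20.2]
grip_width: 48.7
```

```bash
python3 st.py;  python3 - <<'E'
from h import *
for c in K:
  im=optics.grab_frame(c); 
  cv2.imwrite(f"pics/{c}19.png",cv2.resize(im[150:270,150:270],None,fx=5,fy=5,interpolation=2)[:,:,::-1])
  for t in ["cover_grip","cover_strip","rack_cleat"]: print(c,t,[(np.round(q["position"]).tolist(),round(q["conf"],2)) for q in optics.place_of(c,t)])
E
```

```text
t 23.2 ee [538.5 208.3 166.6] rot [177.09  -0.29 101.9 ] F [-4.3 -2.3 20.2] M [-0.942 -0.155 -0.357] w 48.7 q [ 0.66  0.42 -0.33  0.03 -0.77 -2.04]
side cover_grip [([542.0, 213.0, 112.0], 0.79)]
side cover_strip [([609.0, 221.0, 107.0], 0.69), ([244.0, -429.0, 2.0], 0.67), ([399.0, 159.0, 3.0], 0.54)]
side rack_cleat [([563.0, 215.0, 93.0], 0.66), ([737.0, -294.0, 1.0], 0.4)]
top cover_grip [([265.0, -389.0, 54.0], 0.84), ([543.0, 213.0, 114.0], 0.82)]
top cover_strip [([246.0, -430.0, -0.0], 0.93), ([610.0, 221.0, 108.0], 0.77), ([572.0, 440.0, 2.0], 0.64)]
top rack_cleat [([587.0, -7.0, -2.0], 0.31)]
```

View pics/side19.png

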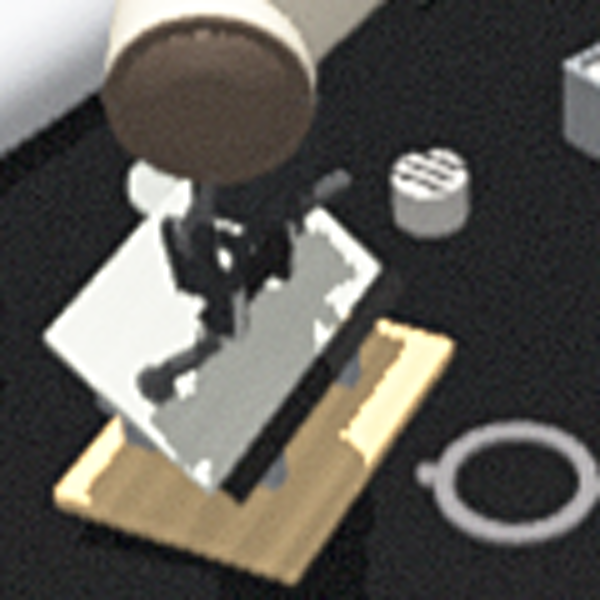

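Run:
```python
import cv2
for c in ["side","top"]:
    im=cv2.imread(f"pics/{c}19.png"); print(im.shape)
im=cv2.imread("pics/side19.png"); cv2.imwrite("pics/s19z.png",cv2.resize(im[170:520,30:420],None,fx=2,fy=1.7))
```

```text
(600, 600, 3)
(600, 600, 3)
```

View pics/top19.png

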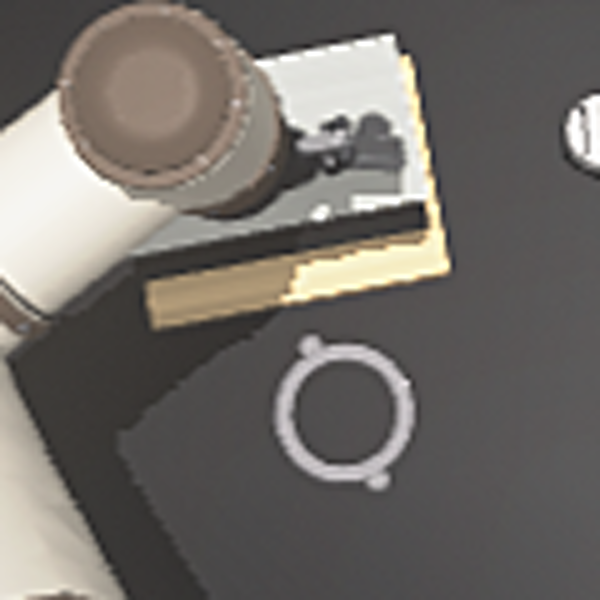

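View pics/s19z.png

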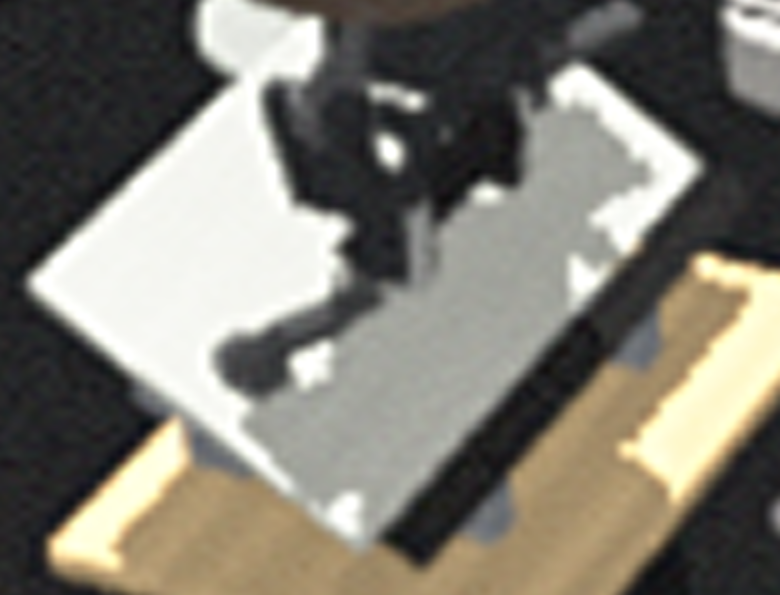

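```bash
cat > fit.py <<'E'
from h import *
from scipy.optimize import least_squares
from scipy.spatial.transform import Rotation as Rn
C=np.array([584,214.5,110.]); ry=np.deg2rad(11.2)
# rack cleat frame axes (columns)
h=np.array([np.cos(ry),np.sin(ry),0]); Z=np.array([0,0,1.]); t=np.deg2rad(35)
RX=np.cos(t)*h+np.sin(t)*Z; RZ=-np.sin(t)*h+np.cos(t)*Z; RY=np.cross(RZ,RX); RR=np.c_[RX,RY,RZ]
def fit(obs): # obs list of (cam,(px,py) full image,(X,Y,Z) in cover_grip)
    def res(p):
        R=RR@Rn.from_rotvec(p[3:]).as_matrix(); out=[]
        for c,uv,X in obs: out+=list((proj(c,p[:3]+R@np.array(X))[0]-uv))
        return out
    s=least_squares(res,[*(C+RR@[-40,0,31]),0,0,0]); p=s.x
    R=RR@Rn.from_rotvec(p[3:]).as_matrix()
    g=RR.T@(p[:3]-C); st=RR.T@(p[:3]+R@[46,0,-51]-C)
    tilt=np.rad2deg(np.arctan2(np.dot(R[:,0],Z),np.dot(R[:,0],h)))
    print("rms px",np.sqrt(np.mean(s.fun**2)).round(2),"grip world",p[:3].round(1),"grip in rack",g.round(1),"strip in rack",st.round(1),"tilt",tilt.round(1),"rotvec deg",np.rad2deg(p[3:]).round(1))
    for X in ([-60,0,-29],[60,0,-29]): print(" under edge",X,(RR.T@(p[:3]+R@np.array(X)-C)).round(1))
    return p
E
python3 - <<'E'
from fit import *
f=lambda u,v,x0=150,y0=150,s=5:(x0+(u+.5)/s-.5,y0+(v+.5)/s-.5)
fit([("side",f(44,336.5),(60,100,-24)),("side",f(211,493.5),(-60,100,-24)),("side",f(381.5,267),(-60,-100,-24)),("side",f(315,208),(60,-100,-24)),
("top",f(395,35),(60,-100,-24)),("top",f(427,200),(-60,-100,-24))])
# bar visible points at expected slope location: project bar edges
for x in (-89,-105): 
  for z in (2,-8): print(x,z,[((proj("side",C+RR@[x,y,z])[0]-150)*5).round() for y in (80,-80)])
E
```

```text
rms px 5.49 grip world [551.  201.   91.6] grip in rack [-39.2  -6.8   5. ] strip in rack [  1.2  -8.1 -50.5] tilt 28.9 rotvec deg [ 3.7  5.9 -6.2]
 under edge [-60, 0, -29] [-101.4    1.5  -17.4]
 under edge [60, 0, -29] [ 17.2 -11.1 -30.2]
-89 2 [array([236., 454.]), array([372., 276.])]
-89 -8 [array([227., 462.]), array([364., 284.])]
-105 2 [array([259., 474.]), array([393., 294.])]
-105 -8 [array([250., 482.]), array([385., 302.])]
```

Run:
```python
from fit import *
f=lambda u,v,x0=150,y0=150,s=5:(x0+(u+.5)/s-.5,y0+(v+.5)/s-.5)
fit([("side",f(44,336.5),(60,100,-24)),("side",f(211,493.5),(-60,100,-24)),("side",f(381.5,267),(-60,-100,-24)),
("top",f(395,35),(60,-100,-24)),("top",f(427,200),(-60,-100,-24))])
fit([("side",f(44,336.5),(60,100,-24)),("side",f(211,493.5),(-60,100,-24)),("side",f(381.5,267),(-60,-100,-24))])
print([(((proj("side",C+RR@[x,y,z])[0]-150)*5).round()) for x,y,z in [(0,85,0),(0,-85,0)]])
```

```text
rms px 0.31 grip world [545.6 209.1 109.5] grip in rack [-32.    2.2  21.8] strip in rack [ 18.5   2.9 -24.8] tilt 40.2 rotvec deg [ 0.3 -5.2  0.5]
 under edge [-60, 0, -29] [-89.1   1.8 -12.6]
 under edge [60, 0, -29] [30.4  2.9 -1.6]
rms px 0.0 grip world [545.5 207.8 108.2] grip in rack [-33.    0.9  20.9] strip in rack [ 18.2   0.7 -24.8] tilt 41.2 rotvec deg [-0.6 -6.2  0.4]
 under edge [-60, 0, -29] [-89.6   0.1 -14.4]
 under edge [60, 0, -29] [29.7  1.  -1.5]
[array([ 99., 353.]), array([257., 173.])]
```

Emit:
servo_tool:
  plan:
    - {"x":0,"y":0,"z":0,"roll":0}
    - {"x":0,"y":0,"z":-0.4,"roll":0}
    - {"x":0,"y":-0.2,"z":-0.8,"roll":0}
    - {"x":0,"y":-0.5,"z":-1.2,"roll":0}
    - {"x":0,"y":-0.8,"z":-1.5,"roll":0}
    - {"x":0,"y":-0.8,"z":-1.5,"roll":0}
  newtons: 60

```text
t: 24.2
ee_pos: [528.9, 206.1, 180.5]
tool_rot: [3.093, -0.005, 1.778]
force: [0.2, -0.1, -4.2]
grip_width: 49.2
```

```bash
python3 st.py;  python3 - <<'E'
from h import *
for c in K:
  im=optics.grab_frame(c); 
  cv2.imwrite(f"pics/{c}20.png",cv2.resize(im[160:260,150:270],None,fx=6.5,fy=5.8,interpolation=2)[:,:,::-1])
E
```

```text
t 24.2 ee [528.9 206.1 180.5] rot [177.22  -0.27 101.88] F [ 0.2 -0.1 -4.2] M [-0.069  0.204 -0.014] w 49.2 q [ 0.66  0.39 -0.34  0.02 -0.8  -2.04]
```

View pics/side20.png

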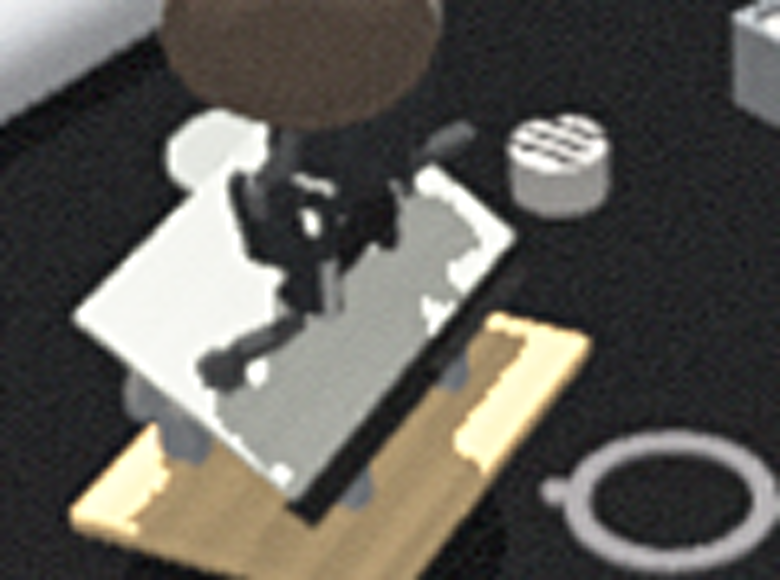

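View pics/top20.png

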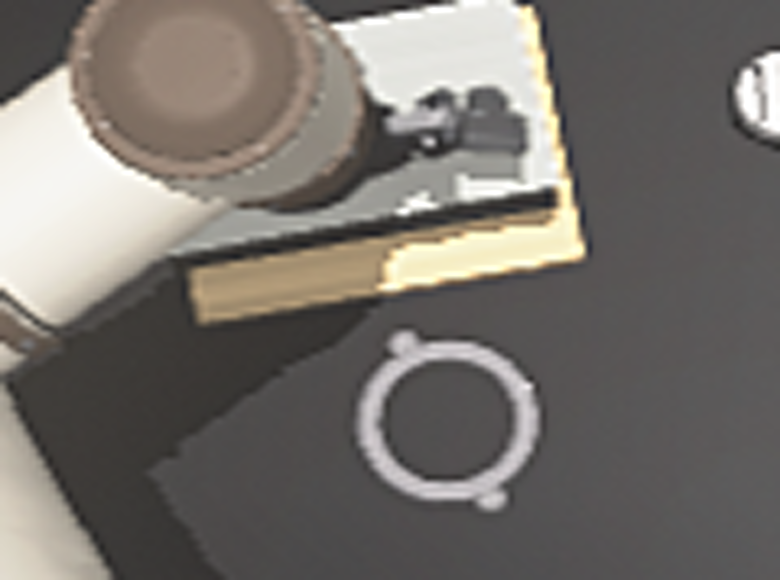

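```bash
cat >> fit.py <<'E'
f=lambda u,v,x0=150,y0=160,sx=6.5,sy=5.8:(x0+(u+.5)/sx-.5,y0+(v+.5)/sy-.5)
E
python3 - <<'E'
from fit import *
o=[("side",f(73,316),(60,100,-24)),("side",f(293,500),(-60,100,-24)),("side",f(517,235),(-60,-100,-24))]
fit(o+[("top",f(533,5),(60,-100,-24)),("top",f(557,188),(-60,-100,-24))])
fit(o)
E
```

```text
rms px 0.75 grip world [536.3 204.4 119.8] grip in rack [-34.3  -0.6  35.9] strip in rack [17.2 -1.9 -9.5] tilt 41.5 rotvec deg [-1.3 -6.5 -0.2]
 under edge [-60, 0, -29] [-90.6  -1.1   0.3]
 under edge [60, 0, -29] [28.6 -1.4 14. ]
rms px 0.0 grip world [534.  207.4 123.5] grip in rack [-33.5   2.7  40. ] strip in rack [17.5  2.2 -6. ] tilt 40.9 rotvec deg [-1.  -5.9  0.4]
 under edge [-60, 0, -29] [-90.2   1.8   5. ]
 under edge [60, 0, -29] [29.1  2.7 17.3]
```

Emit:
servo_tool:
  plan:
    - {"x":0,"y":-0.3,"z":0.1,"roll":0}
    - {"x":0,"y":-0.6,"z":0.2,"roll":0}
    - {"x":0,"y":-0.9,"z":0.4,"roll":0}
    - {"x":0,"y":-1.1,"z":0.6,"roll":0}
    - {"x":0,"y":-1.1,"z":0.6,"roll":0}

```text
t: 24.8
ee_pos: [518.4, 203.9, 173.4]
tool_rot: [3.094, -0.004, 1.778]
force: [-0.3, 0.6, -4.2]
grip_width: 49.0
```

```bash
python3 st.py;  python3 - <<'E'
from h import *
for c in K:
  im=optics.grab_frame(c); 
  cv2.imwrite(f"pics/{c}21.png",cv2.resize(im[160:260,150:270],None,fx=6.5,fy=5.8,interpolation=2)[:,:,::-1])
E
```

```text
t 24.8 ee [518.4 203.9 173.4] rot [177.25  -0.26 101.88] F [-0.3  0.6 -4.2] M [-0.066  0.195  0.036] w 49.0 q [ 0.67  0.39 -0.37  0.03 -0.77 -2.05]
```

View pics/side21.png

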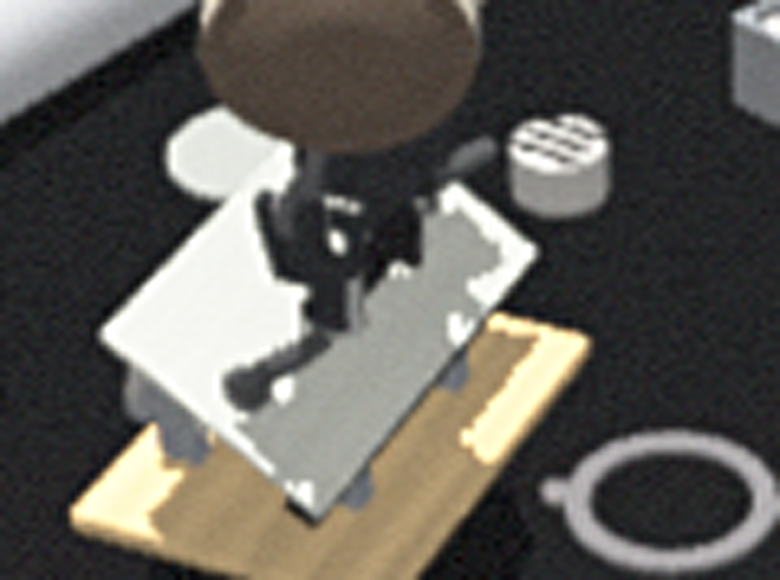

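View pics/top21.png

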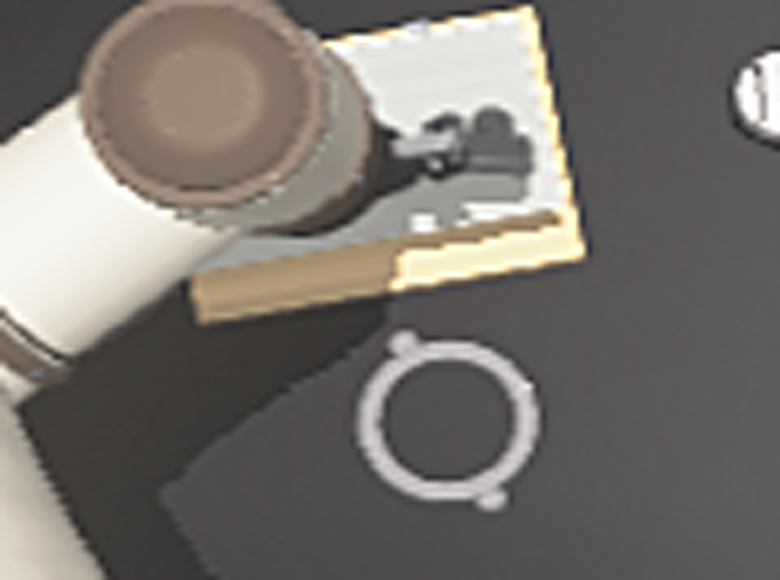

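Run:
```python
from fit import *
o=[("side",f(100,333),(60,100,-24)),("side",f(315,523),(-60,100,-24)),("side",f(540,250),(-60,-100,-24))]
fit(o+[("top",f(560,209),(-60,-100,-24))])
fit(o)
```

```text
rms px 0.38 grip world [520.6 207.5 118.5] grip in rack [-47.2   5.4  43.4] strip in rack [6.3 4.8 0.4] tilt 44.1 rotvec deg [-1.7 -9.1  0.9]
 under edge [-60, 0, -29] [-101.8    3.4    5.3]
 under edge [60, 0, -29] [16.7  5.7 24.3]
rms px 0.0 grip world [514.  213.2 125.9] grip in rack [-47.3  12.3  52.6] strip in rack [ 6.  11.5  9.4] tilt 43.9 rotvec deg [-1.7 -8.9  0.6]
 under edge [-60, 0, -29] [-102.1   10.7   14.7]
 under edge [60, 0, -29] [16.4 12.3 33.3]
```

Emit:
servo_tool:
  plan:
    - {"x":0,"y":0.1,"z":0,"roll":0}
    - {"x":0,"y":0.3,"z":0.3,"roll":0}
    - {"x":0,"y":0.5,"z":0.5,"roll":0}
    - {"x":0,"y":0.6,"z":0.8,"roll":0}
    - {"x":0,"y":0.6,"z":0.9,"roll":0}
  newtons: 20

```text
t: 25.4
ee_pos: [526.6, 205.9, 167.7]
tool_rot: [3.09, -0.004, 1.779]
force: [-3.4, 0.5, 14.1]
grip_width: 49.4
```

```bash
python3 st.py;  python3 - <<'E'
from h import *
for c in K:
  im=optics.grab_frame(c); 
  cv2.imwrite(f"pics/{c}22.png",cv2.resize(im[160:260,150:270],None,fx=6.5,fy=5.8,interpolation=2)[:,:,::-1])
E
```

```text
t 25.4 ee [526.6 205.9 167.7] rot [177.03  -0.23 101.93] F [-3.4  0.5 14.1] M [-0.811  1.44  -0.319] w 49.4 q [ 0.67  0.4  -0.36  0.03 -0.76 -2.05]
```

View pics/side22.png

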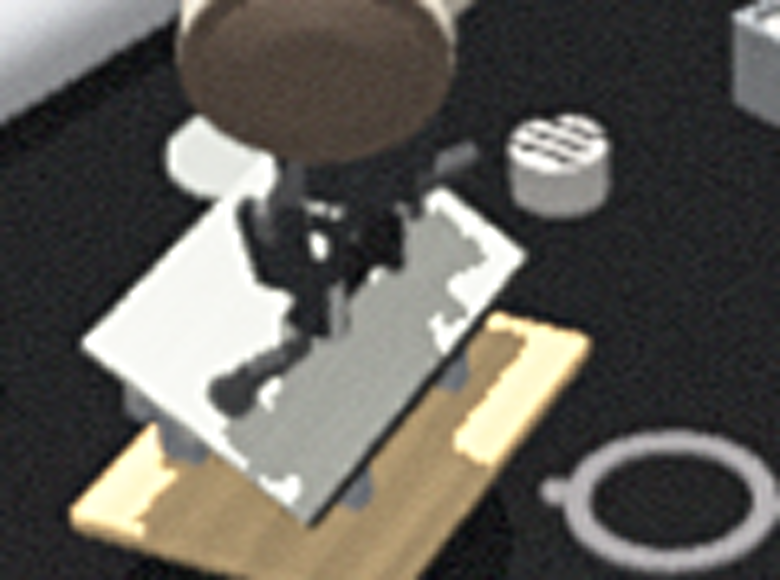

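View pics/top22.png

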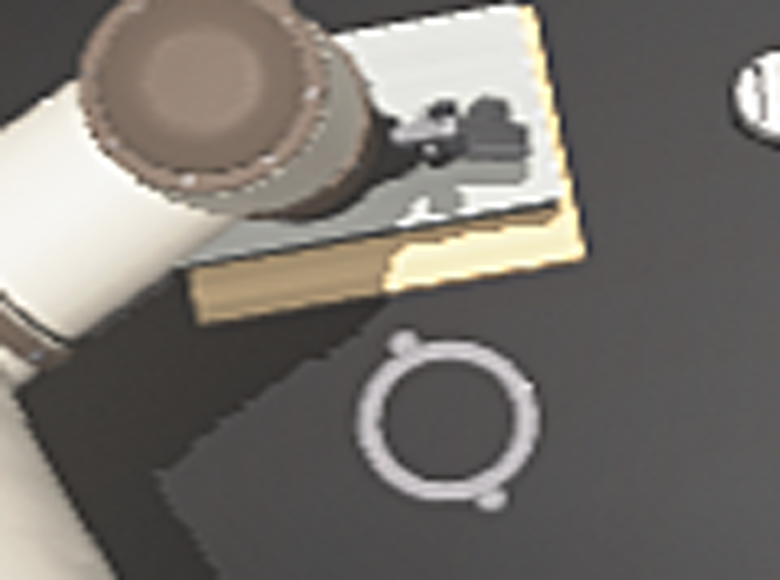

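Run:
```python
from fit import *
o=[("side",f(82,343),(60,100,-24)),("side",f(310,523),(-60,100,-24)),("side",f(525,255),(-60,-100,-24))]
fit(o+[("top",f(530,6),(60,-100,-24)),("top",f(560,200),(-60,-100,-24))])
fit(o)
```

```text
rms px 0.61 grip world [534.6 204.7 107.6] grip in rack [-42.7  -0.   26.9] strip in rack [  5.6   0.1 -22. ] tilt 37.6 rotvec deg [-0.1 -2.6  0.3]
 under edge [-60, 0, -29] [-101.3   -0.3   -4.8]
 under edge [60, 0, -29] [18.6  0.2  0.6]
rms px 0.0 grip world [523.4 215.1 120.9] grip in rack [-42.4  12.3  43. ] strip in rack [ 7.  13.4 -4.8] tilt 38.9 rotvec deg [ 0.3 -3.9  1. ]
 under edge [-60, 0, -29] [-100.2   11.5    9.9]
 under edge [60, 0, -29] [19.5 13.5 18.1]
```

Emit:
servo_tool:
  plan:
    - {"x":0,"y":-0.2,"z":0.2,"roll":0}
    - {"x":0,"y":-0.5,"z":0.45,"roll":0}
    - {"x":0,"y":-0.7,"z":0.65,"roll":0}
    - {"x":0,"y":-0.9,"z":0.8,"roll":0}
    - {"x":0,"y":-1.1,"z":0.9,"roll":0}

```text
t: 26.0
ee_pos: [519.6, 205.3, 163.3]
tool_rot: [3.08, -0.005, 1.782]
force: [2.0, -1.9, 17.3]
grip_width: 49.1
```

```bash
python3 st.py;  python3 - <<'E'
from h import *
for c in K:
  im=optics.grab_frame(c); 
  cv2.imwrite(f"pics/{c}23.png",cv2.resize(im[160:260,150:270],None,fx=6.5,fy=5.8,interpolation=2)[:,:,::-1])
E
```

```text
t 26.0 ee [519.6 205.3 163.3] rot [176.45  -0.27 102.09] F [ 2.  -1.9 17.3] M [-1.751 -0.527 -0.515] w 49.1 q [ 0.68  0.4  -0.39  0.04 -0.73 -2.06]
```

View pics/side23.png

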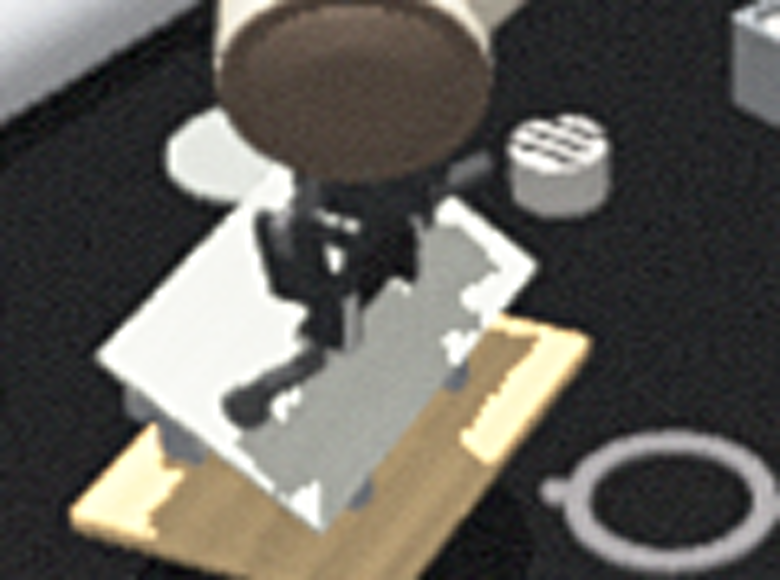

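View pics/top23.png

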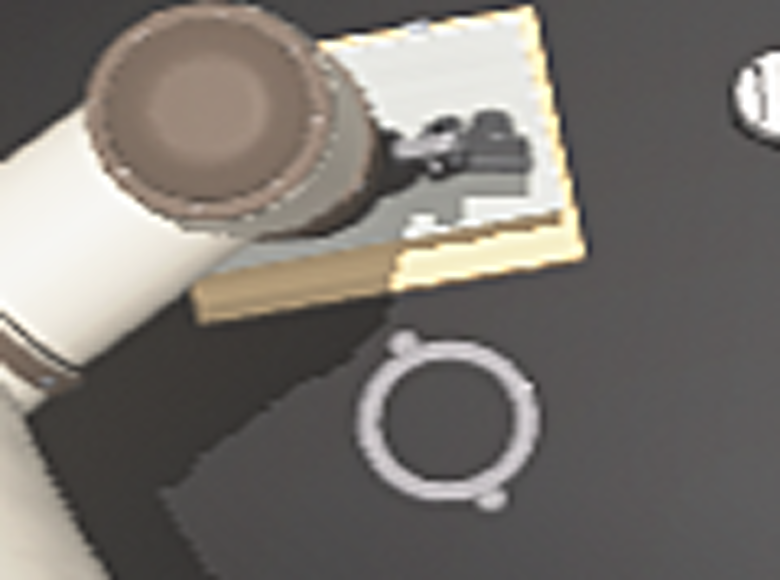

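Run:
```python
from fit import *
o=[("side",f(96,354),(60,100,-24)),("side",f(324,531),(-60,100,-24)),("side",f(538,265),(-60,-100,-24))]
fit(o+[("top",f(535,18),(60,-100,-24)),("top",f(563,210),(-60,-100,-24))])
```

```text
rms px 0.63 grip world [529.6 202.9 102.7] grip in rack [-49.7  -0.9  25.9] strip in rack [ -2.   -0.6 -23.5] tilt 37.0 rotvec deg [ 0.2 -2.   0.1]
 under edge [-60, 0, -29] [-108.7   -0.9   -5.1]
 under edge [60, 0, -29] [11.2 -0.6 -1. ]
```

Emit:
servo_tool:
  plan:
    - {"x":0,"y":-0.3,"z":0.2,"roll":0}
    - {"x":0,"y":-0.5,"z":0.3,"roll":0}
    - {"x":0,"y":-0.5,"z":0.3,"roll":0}

```text
t: 26.4
ee_pos: [518.4, 205.0, 163.7]
tool_rot: [3.07, -0.006, 1.781]
force: [5.5, -3.2, 9.6]
grip_width: 49.2
```

```bash
python3 st.py
```

```text
t 26.4 ee [518.4 205.  163.7] rot [175.91  -0.32 102.07] F [ 5.5 -3.2  9.6] M [-1.97  -1.269 -0.916] w 49.2 q [ 0.68  0.39 -0.4   0.04 -0.72 -2.07]
```

Emit:
servo_tool:
  plan:
    - {"x":0,"y":0,"z":0,"roll":0}
    - {"x":0,"y":0,"z":0,"roll":0}
    - {"x":0,"y":0,"z":0,"roll":0}
    - {"x":0,"y":0,"z":0,"roll":0}
  claw: -0.53

```text
t: 26.8
ee_pos: [518.2, 205.1, 163.2]
tool_rot: [3.071, -0.005, 1.782]
force: [-0.6, 0.4, -0.2]
grip_width: 65.2
```

```bash
python3 st.py;  python3 - <<'E'
from h import *
for c in K:
  im=optics.grab_frame(c); 
  cv2.imwrite(f"pics/{c}24.png",cv2.resize(im[160:260,150:270],None,fx=6.5,fy=5.8,interpolation=2)[:,:,::-1])
E
```

```text
t 26.8 ee [518.2 205.1 163.2] rot [175.95  -0.31 102.09] F [-0.6  0.4 -0.2] M [-0.02   0.155  0.038] w 65.2 q [ 0.68  0.39 -0.4   0.04 -0.72 -2.07]
```

View pics/side24.png

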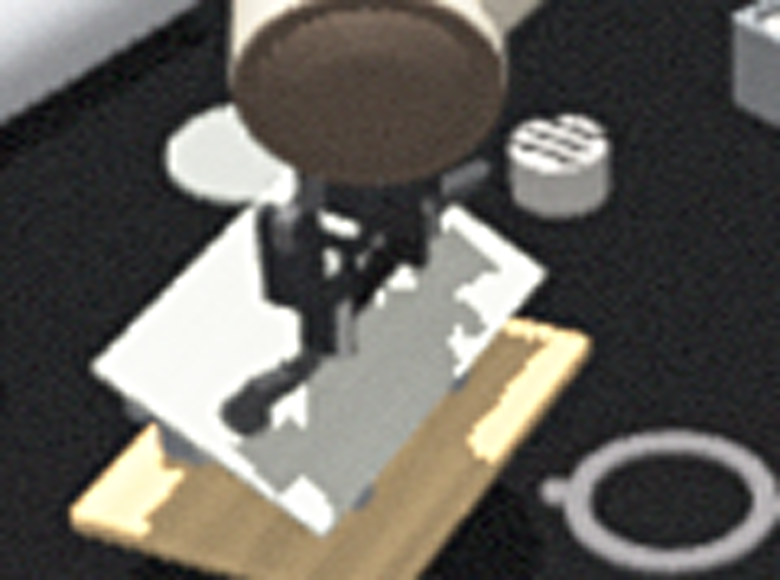

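Emit:
servo_tool:
  plan:
    - {"x":0,"y":0,"z":-0.5,"roll":0}
    - {"x":0,"y":0,"z":-1.5,"roll":0}
    - {"x":0,"y":0,"z":-3,"roll":0}
    - {"x":0,"y":0,"z":-5,"roll":0}
    - {"x":0,"y":0,"z":-8,"roll":0}
    - {"x":0,"y":-1,"z":-12,"roll":0}
    - {"x":0,"y":-5,"z":-14,"roll":0}
    - {"x":0,"y":-9,"z":-15,"roll":0}
    - {"x":0,"y":-12,"z":-15,"roll":0}
    - {"x":0,"y":-12,"z":-15,"roll":0}

```text
t: 27.9
ee_pos: [388.0, 175.5, 305.6]
tool_rot: [3.07, -0.007, 1.783]
force: [-0.6, 0.4, 0.0]
grip_width: 65.1
```

```bash
python3 st.py;  python3 - <<'E'
from h import *
for c in K:
  im=optics.grab_frame(c); 
  cv2.imwrite(f"pics/{c}25.png",cv2.resize(im[160:260,150:270],None,fx=6.5,fy=5.8,interpolation=2)[:,:,::-1])
  cv2.imwrite(f"pics/{c}25f.png",im[:,:,::-1])
  for t in ["cover_grip","cover_strip","rack_cleat"]: print(c,t,[(np.round(q["position"]).tolist(),round(q["conf"],2)) for q in optics.place_of(c,t)])
E
```

```text
t 27.9 ee [388.  175.5 305.6] rot [175.9   -0.4  102.18] F [-0.6  0.4  0. ] M [-0.048  0.111  0.022] w 65.1 q [ 0.83  0.01 -0.49  0.04 -1.01 -2.21]
side cover_grip [([265.0, -389.0, 50.0], 0.95), ([528.0, 211.0, 103.0], 0.78)]
side cover_strip [([589.0, 218.0, 93.0], 0.76), ([244.0, -429.0, -0.0], 0.68)]
side rack_cleat [([535.0, 132.0, 109.0], 0.64)]
top cover_grip [([264.0, -391.0, 50.0], 0.91), ([527.0, 211.0, 108.0], 0.59)]
top cover_strip [([592.0, 217.0, 90.0], 0.6), ([242.0, -436.0, -0.0], 0.56)]
top rack_cleat [([583.0, 213.0, 107.0], 0.63), ([508.0, -215.0, 0.0], 0.16)]
```

View pics/side25.png

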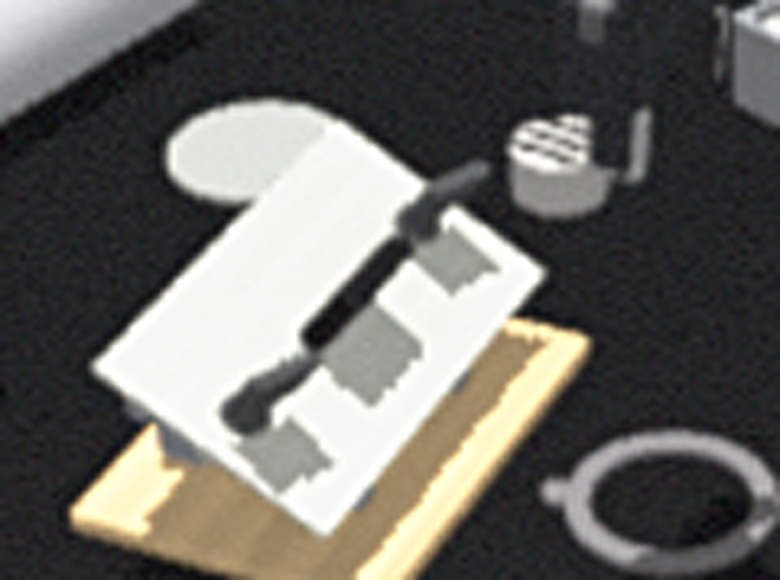

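View pics/top25.png

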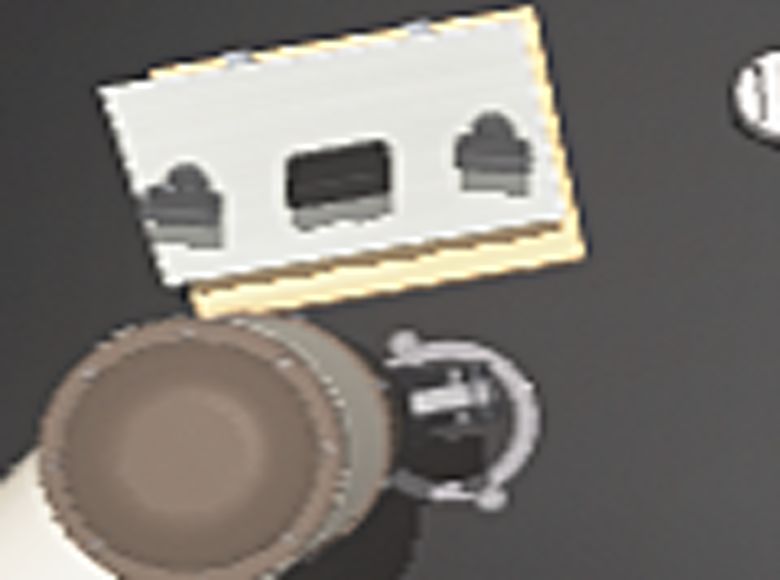

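View pics/top25f.png

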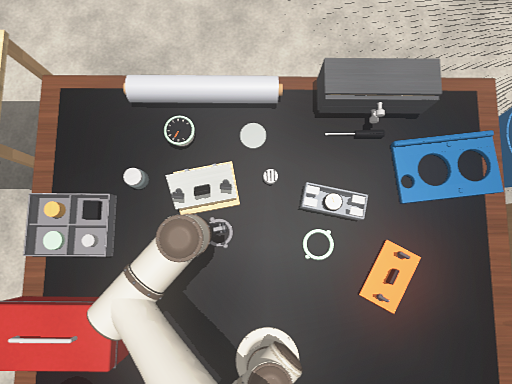

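Run:
```python
from fit import *
s=[("side",f(92,367),(60,100,-24)),("side",f(325,535),(-60,100,-24)),("side",f(547,272),(-60,-100,-24)),("side",f(340,122),(60,-100,-24))]
t=[("top",f(100,90),(60,100,-24)),("top",f(172,285),(-60,100,-24)),("top",f(563,217),(-60,-100,-24)),("top",f(527,18),(60,-100,-24))]
fit(s+t);fit(s);fit(t)
```

```text
rms px 0.49 grip world [528.6 205.9 101.1] grip in rack [-51.    2.3  24.9] strip in rack [ -6.3   2.2 -27.3] tilt 33.5 rotvec deg [-0.1  1.5 -0.1]
 under edge [-60, 0, -29] [-111.7    2.4   -2.6]
 under edge [60, 0, -29] [ 8.3  2.2 -5.7]
rms px 0.05 grip world [530.8 202.9  97.6] grip in rack [-51.7  -1.   21.1] strip in rack [ -7.8  -2.1 -31.7] tilt 32.7 rotvec deg [-0.8  2.3 -0.5]
 under edge [-60, 0, -29] [-112.8   -0.9   -5.5]
 under edge [60, 0, -29] [  7.1  -1.9 -10.3]
rms px 0.45 grip world [527.7 204.3 110. ] grip in rack [-46.9   0.9  32.9] strip in rack [ -0.5   1.7 -17.8] tilt 35.4 rotvec deg [ 1.1 -0.4 -0.3]
 under edge [-60, 0, -29] [-106.6    1.8    3.4]
 under edge [60, 0, -29] [13.4  1.2  4.3]
```

```bash
python3 -c "
from bench import finish_job; print(finish_job())"; python3 st.py
```

```text
the job is handed in; nothing more can be done
None
the job is handed in; nothing more can be done
```

I hung the cover on the rack and handed the job in at about 28 s; no verdict was reported. I took the white/aluminium cover on the grey housing, not the orange look-alike.

**What I did**
- **Thumbscrews:** I turned both anticlockwise by about 118° until the moment jumped to about 2 N m, which is the stop.
- **Lift:** The cover came straight up by its fin at its own weight, about 5 N, with no sign of forcing.
- **Hanging:** The tool cannot tilt on command. I lowered the strip level behind the cleat and pressed the cover down so it pivoted in the finger pads. Its front first wedged on the up-slope side of the rubber bar, so I lifted it over the bar. I then slid it down to the cleat, let go and backed off.

**Last checks**
- **Position from the networks:** The strip's free edge is at about (-5, 2, -19) mm from the cleat, against home at (-4, 0, -20).
- **Position from the corner fit (both cameras):** The tilt is 33.5° against 35°, the cover is square to the cleat within 1°, and it is centred within about 2 mm.
- **At rest:** The cover looked the same just after release and once the arm had moved off, and the tool showed no contact force.
- **Bystanders:** They look unmoved in the picture; I did not measure them.

**What disagreed:** The fits differ on how deep the strip sits behind the cleat. They give 18 mm (top camera), 27 mm (both) and 32 mm (side camera), where 14 to 28 mm is allowed. They also differ in where it sits along the slope, from -0.5 to -7.8 mm. I put this down to calibration and corner-picking error, because the network points agree with home.

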